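# Put away the dismantled bed-net frame

## Task

Put away the dismantled bed-net frame: lay the lighter that is in the square tin on the plate before any fitting goes into that tin; then gather all the corner elbows into the square tin and all the round feet into the round pan, and push both poles down past the sprung jaws until each sits fully home in a clip of the rack with its jaw shut over it. Leave the other things on the chest where they stand.

Things in the scene. Friction and masses are not known exactly. Their poses are not given: they have to be found in the camera images.
- pole0: bed-net pole section: round aluminium rod, 20 mm diameter, 180 mm long along its own y, 60 to 130 g, with a 26 mm square, 20 mm long grey ferrule at each end (so it does not roll; between them 140 mm of round rod). Origin at the middle of its axis, 13 mm above the surface it lies on. Either pole fits either clip, either way round
- pole1: bed-net pole section: round aluminium rod, 20 mm diameter, 180 mm long along its own y, 60 to 130 g, with a 26 mm square, 20 mm long grey ferrule at each end (so it does not roll; between them 140 mm of round rod). Origin at the middle of its axis, 13 mm above the surface it lies on. Either pole fits either clip, either way round
- elbow0: grey plastic corner elbow, L-shaped, lying flat: two arms 26 mm thick, 50 mm long from the corner. Origin in the plane of the arms' axes (13 mm above the surface when flat): the corner (axes' crossing) is at own (-20,-20) mm, one arm runs along +x at y=-20 mm to x=+30, the other along +y at x=-20 mm to y=+30. May be absent
- elbow1: grey plastic corner elbow, L-shaped, lying flat: two arms 26 mm thick, 50 mm long from the corner. Origin in the plane of the arms' axes (13 mm above the surface when flat): the corner (axes' crossing) is at own (-20,-20) mm, one arm runs along +x at y=-20 mm to x=+30, the other along +y at x=-20 mm to y=+30. May be absent
- elbow2: grey plastic corner elbow, L-shaped, lying flat: two arms 26 mm thick, 50 mm long from the corner. Origin in the plane of the arms' axes (13 mm above the surface when flat): the corner (axes' crossing) is at own (-20,-20) mm, one arm runs along +x at y=-20 mm to x=+30, the other along +y at x=-20 mm to y=+30. May be absent
- foot0: foot: black rubber disc 62 mm across, 12 mm thick, with a 24 mm diameter grey stem standing up from its middle to 57 mm height. Origin at the centre of the disc's underside, z along the stem. May be absent
- foot1: foot: black rubber disc 62 mm across, 12 mm thick, with a 24 mm diameter grey stem standing up from its middle to 57 mm height. Origin at the centre of the disc's underside, z along the stem. May be absent
- lighter: plastic lighter, flat box 70 (own x) x 26 (y) x 16 mm (z), lying in the square tin at the start, perhaps turned; origin at the centre of its underside
- tin: open square steel tin, 134 x 134 mm outside, 55 mm tall, walls and floor 4 mm; fixed. Origin at the centre of its underside
- bowl: open round aluminium pan, 140 mm across at the bottom, 156 mm at the rim, 55 mm tall, wall 4 mm, floor 5 mm (inside floor 132 mm across); fixed. Origin at the centre of its underside
- plate: white ceramic plate, 160 mm across, 16 mm tall; fixed. Origin at the centre of its underside
- rack: pole rack, fixed: grey base 150 (x) x 140 (y) x 12 mm with two parallel clips 76 mm apart in x, each of two upright forks 100 mm apart in y (16 mm thick, 84 mm free between them). Poles go in along the rack's y, pushed straight down. Fork slot 23 mm wide, its floor 40 mm above the table; fixed prong on the +x side, flared at the top. Origin at the centre of its underside
- seat0 (a point): where the middle of a fully seated pole lies in clip 0 (the one on the rack's -x side), 50 mm above the table, rack's axes
- jaw0 (a joint): angle of the sprung steel jaw on the -x side of clip 0, two noses (one a fork) on one spindle: 0 shut, about 0.15 rad while a pole passes; the spring shuts it over a seated pole. A nose hangs 8 mm over the slot, tip 63 mm, top of its 60 deg slope 82 mm above the table. Under 20 N of push opens it
- seat1 (a point): where the middle of a fully seated pole lies in clip 1 (the one on the rack's +x side), 50 mm above the table, rack's axes
- jaw1 (a joint): angle of the sprung steel jaw on the -x side of clip 1, two noses (one a fork) on one spindle: 0 shut, about 0.15 rad while a pole passes; the spring shuts it over a seated pole. A nose hangs 8 mm over the slot, tip 63 mm, top of its 60 deg slope 82 mm above the table. Under 20 N of push opens it
- tumbler: upturned glass tumbler, 72 mm across, 105 mm tall; bystander
- spray: green spray can, 60 mm across, 190 mm tall; bystander
- coil_stand: round stamped-steel stand 110 mm across with a mosquito coil; bystander
- mug: blue ceramic mug, 76 mm across, 85 mm tall; bystander
- jar: small jar, 64 mm across, 80 mm tall; bystander
- power_bank: black power bank, 65 x 130 x 16 mm, lying flat; bystander
- comb: black comb 160 mm long, lying flat; bystander
Things that resemble listed ones, but are neither listed nor needed, are in the scene too. Leave any red look-alike of the pole0 alone. What is shaped like the bowl but brown is not meant.

How it is judged:
On the way:
1. the lighter lies on the plate, with no elbow in the square tin yet (horizontal distance between lighter and plate below 0.055 m and height (world z) of lighter below 0.035 m and not (x of elbow0 in the frame of tin between -0.06 and 0.06 m and y of elbow0 in the frame of tin between -0.06 and 0.06 m and z of elbow0 in the frame of tin below 0.075 m) and not (x of elbow1 in the frame of tin between -0.06 and 0.06 m and y of elbow1 in the frame of tin between -0.06 and 0.06 m and z of elbow1 in the frame of tin below 0.075 m) and not (x of elbow2 in the frame of tin between -0.06 and 0.06 m and y of elbow2 in the frame of tin between -0.06 and 0.06 m and z of elbow2 in the frame of tin below 0.075 m)), for 0.2 s.
At the end, for the whole second after the job is handed in: Both poles seated in clips (within 5 mm across and in height, 16 mm along, 0.08 rad; jaw under 0.06 rad). Elbows in the tin (within 60 mm of its middle each way, under 75 mm), feet in the pan (within 74 mm, under 70 mm), lighter on the plate (within 55 mm, under 35 mm), at rest (horizontal distance between lighter and plate below 0.055 m and height (world z) of lighter below 0.035 m and x of elbow0 in the frame of tin between -0.06 and 0.06 m and y of elbow0 in the frame of tin between -0.06 and 0.06 m and z of each of elbow0, elbow1, elbow2 in the frame of tin below 0.075 m and x of elbow1 in the frame of tin between -0.06 and 0.06 m and y of elbow1 in the frame of tin between -0.06 and 0.06 m and x of elbow2 in the frame of tin between -0.06 and 0.06 m and y of elbow2 in the frame of tin between -0.06 and 0.06 m and horizontal distance between each of foot0, foot1 and bowl below 0.074 m and z of each of foot0, foot1 in the frame of bowl below 0.07 m and ((x of pole0 in the frame of seat0 between -0.005 and 0.005 m and y of pole0 in the frame of seat0 between -0.016 and 0.016 m and z of pole0 in the frame of seat0 between -0.005 and 0.005 m and angle between the y axis of pole0 and the y axis of rack, either way round below 0.08 rad and value of joint jaw0 below 0.06 rad) or (x of pole0 in the frame of seat1 between -0.005 and 0.005 m and y of pole0 in the frame of seat1 between -0.016 and 0.016 m and z of pole0 in the frame of seat1 between -0.005 and 0.005 m and angle between the y axis of pole0 and the y axis of rack, either way round below 0.08 rad and value of joint jaw1 below 0.06 rad)) and ((x of pole1 in the frame of seat0 between -0.005 and 0.005 m and y of pole1 in the frame of seat0 between -0.016 and 0.016 m and z of pole1 in the frame of seat0 between -0.005 and 0.005 m and angle between the y axis of pole1 and the y axis of rack, either way round below 0.08 rad and value of joint jaw0 below 0.06 rad) or (x of pole1 in the frame of seat1 between -0.005 and 0.005 m and y of pole1 in the frame of seat1 between -0.016 and 0.016 m and z of pole1 in the frame of seat1 between -0.005 and 0.005 m and angle between the y axis of pole1 and the y axis of rack, either way round below 0.08 rad and value of joint jaw1 below 0.06 rad)) and linear speed of each of pole0, pole1, elbow0, elbow1, elbow2, foot0, foot1, lighter below 0.03 m/s); the robot touches nothing.
It fails at once if the tumbler, spray can, coil stand, mug, jar, power bank or comb is moved more than 60 mm (distance of any of tumbler, spray, coil_stand, mug, jar, power_bank, comb from where it was at the start of the episode above 0.06 m).
Of elbow0, elbow1, elbow2, foot0, foot1 only 3 to 5 are there at a start; the rules pass over those that are not, and their reading is None.
At some moment in a run one of pole0, pole1, elbow0, elbow1, elbow2 may be knocked a few centimetres aside while the robot is not near it.
Once in a run the grip may slacken for a moment while it holds something.
It also fails if it takes over 210 s, if anything falls off the work surface, if the arm or the gripper's body presses on something with over 40 N, if the wrist force passes 120 N, or if a joint passes its speed limit or range.

## Robot

A 6-joint arm with a two-finger parallel gripper is mounted at the origin on the work surface. World frame = base frame: x ahead of the robot, y to its left, z up, the work surface at z = 0. Lengths are in m, angles in rad, forces in N, time in s.
With the tool pointing down it reaches from about 0.35 to 0.975 m from the base axis. Payload 4.9 kg.
Tool frame: the origin (TCP) lies at the very end of the fingers, on their centre line; the grasp point (between the pads) lies 19 mm behind it; z points along the fingers, y is the direction in which the jaws open and shut (so a half turn about z gives the same grasp; the last joint's range is limited). The gripper opens to 85 mm and grips with 20 to 120 N. Pads are 22 mm wide; open, the fingers measure 114 mm over their backs; the gripper's body (76 mm by 85 mm) begins 54 mm behind the grasp point. The pads swing forward as they close: fully open they stand 13 mm farther back than shut.
Start: joints at [-0.119, 0.053, 1.613, -0, 1.476, -0.119], TCP at [0.625, 0, 0.231] pointing down, gripper open.
Joint ranges: [-3.01, 3.01], [-1.01, 2.22], [0.06, 2.58], [-1.02, 4.17], [0.09, 2.62], [-3.14, 3.14]. Speed limits (rad/s): [2.57, 2.57, 3.14, 3.14, 3.14, 3.14].

## Interface

Orientations are given as a rotation vector (axis times angle).
In Python, from rig import bot gives the robot as it stands.
- The arm moves only by the tool arm_command, never from a script. Its argument "deltas" is a list of rows, each a list of 7 numbers: the turn, a rotation vector about the tool's x, y, z in rad, then the shift along the tool's x, y, z in cm, then the opening, from -1 (shut) to 1 (fully open). A call has 1 to 12 rows; each row is the pose to reach, as a shift and turn from the pose commanded when the call began, along the tool's axes at that moment; what a row does not reach only later rows make up. A row lasts 1/8 s, in which the tool goes at most 62.5 mm and 10.7 degrees, less where a joint would pass 70% of its speed; a pose out of reach is approached as far as the arm can. A call with a gripper value outside its range is refused whole. The fingers move at their own pace and stop on an object; "grip_force" is the grip in N (left out, the last holds). Time passes only in rows, so rows that repeat a pose let the fingers close. It gives the time, the measured TCP pose, the force and the opening at its end, in the units of the state.
- bot.sense(): the state, without advancing time (a new reading comes with each control period).
- bot.get_image(name): name is "scene" or "side" or "wrist"; returns a dict with "color" (384x512x3 uint8, blue, green, red), "depth" (384x512 float32, m along the optical axis (not along the pixel's ray), 0 where there is no reading), "K" (3x3 intrinsics, pixels), "k1" (the pictures are not rectified: a ray, as slopes to the right and down, at radius r is drawn at 1 + k1 r^2 times it, then the intrinsics apply), "T" (4x4, takes a point from camera to world coordinates); the wrist camera has in their place "hand_eye" (4x4, takes a point from camera to tool coordinates, whose origin is the TCP and whose axes are the flange's). Camera axes: x right, y down, z forward; pixel columns grow to the right and rows downward; lengths in m; the calibration is good to about 2 mm. A picture is of the moment at which its call begins: read the wrist's pose just before it.
- bot.job_done(): hands the job in, once; it reports no verdict.
Trained networks look in the newest picture that a camera, given by its name, has taken for a name from the list of things; names that differ only in an ending like _2 or _b are one class to them, and where a whole thing is asked for, a point or a joint stands for the part that bears it (a point fixed in the world has none). Each returns a list of dicts, best first, with "confidence" (0 to 1); they miss things now and then, are a little off and sometimes report something else, mostly with a low value. They report only what shows in the picture. A call takes as long as a camera call. They do not tell look-alikes from the thing itself.
- bot.search_frame(target, camera): "position" ([x, y, z] in m, in world coordinates, good to about 4 mm: the middle of the surface that is visible of it).
- bot.cut_out(target, camera): "mask" (384x512 bool, what is visible of it).
- bot.pinpoint(target, camera): "position" ([x, y, z] in m, in world coordinates, good to about 4 mm: a listed point, or the origin of a listed thing).
The state is a dict: "t": time; "joint_pos": joint angles; "dq": joint speeds; "tau": joint torques, N m; "tcp_pos": TCP position; "eef_rot": TCP orientation; "force": force on the tool from outside, world axes, zero at the start; "moment": the same for the moment, N m; "width": opening from 0.0 (shut) to 1.0 (fully open).
Only numpy, scipy, OpenCV 4.12 (cv2) and the standard library are available. Lean on these libraries where they do the work, as an engineer would, in place of code of your own. Each camera call takes 0.05 s, during which the arm holds its last target.

## Working session

There is one attempt and no reset: what is moved stays moved. The work goes in short steps, Python scripts to look and compute and a tool call to move; the robot and the scene stay as the last step left them, time stands still between calls to the robot, and variables do not carry over. Pictures are saved under pics/ and viewed, and the job is handed in when it is done.

Besides the shell and the picture viewer there is one more tool, called after "Request:" as name([rows], argument=value, ...), one row to a line, values as JSON. arm_command: Moves the arm, as the interface text tells. Its arguments: {"type":"object","properties":{"deltas":{"type":"array"},"grip_force":{"type":"number"}},"required":["deltas"]}

```bash
ls -la; mkdir -p pics; cat > look.py <<'E'
import cv2,sys
from rig import bot
for n in sys.argv[2:]:
    im=bot.get_image(n); cv2.imwrite(f"pics/{sys.argv[1]}_{n}.png",cv2.resize(im["color"],(800,600)))
E
python3 look.py a scene side wrist; python3 -c "
from rig import bot
print(bot.sense())"
```

```text
total 12
drwxr-xr-x  3 agent agent 4096 Dec  7 02:01 .
drwxr-xr-x 23 root  root  4096 Dec  7 02:01 ..
drwxr-xr-x  2 agent agent 4096 Dec  7 02:01 pics
{'t': 0.15, 'joint_pos': array([-1.19031948e-01,  5.32426353e-02,  1.61394966e+00, -2.24823335e-05,
        1.47599973e+00, -1.19004501e-01]), 'dq': array([-8.75878538e-05, -2.06739439e-03, -3.13078541e-03, -1.69612809e-03,
        8.32278524e-04,  1.75587430e-03]), 'tau': array([ 5.10442842e-04, -3.94241810e+01, -3.70721948e+01, -1.15854355e-04,
        4.61802789e-03,  5.00508997e-05]), 'tcp_pos': array([6.24525416e-01, 3.09070911e-05, 2.30339520e-01]), 'eef_rot': array([-2.22059008e+00, -2.22053390e+00,  1.57995986e-03]), 'force': array([-0.51901761,  0.34869103, -0.11514324]), 'moment': array([ 0.04988634, -0.01835383, -0.02281831]), 'width': 0.9960425590278293}
```

View pics/a_scene.png

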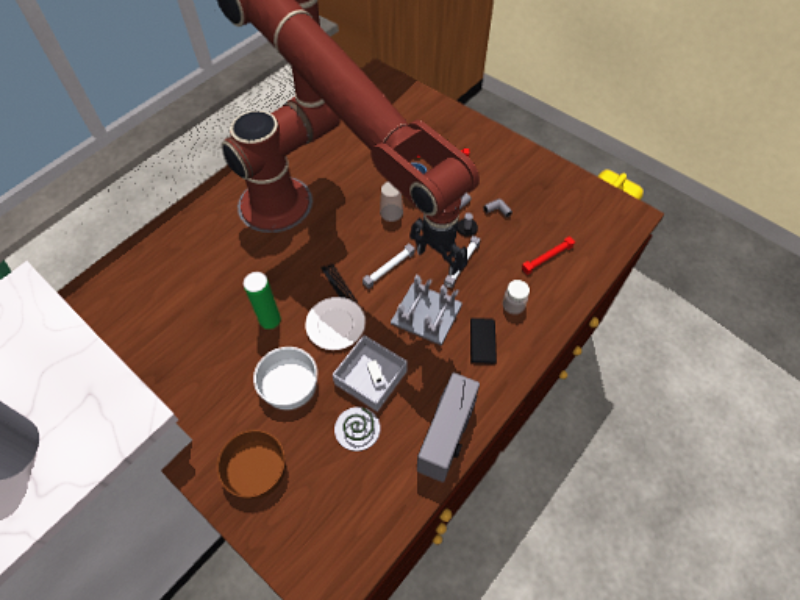

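View pics/a_side.png

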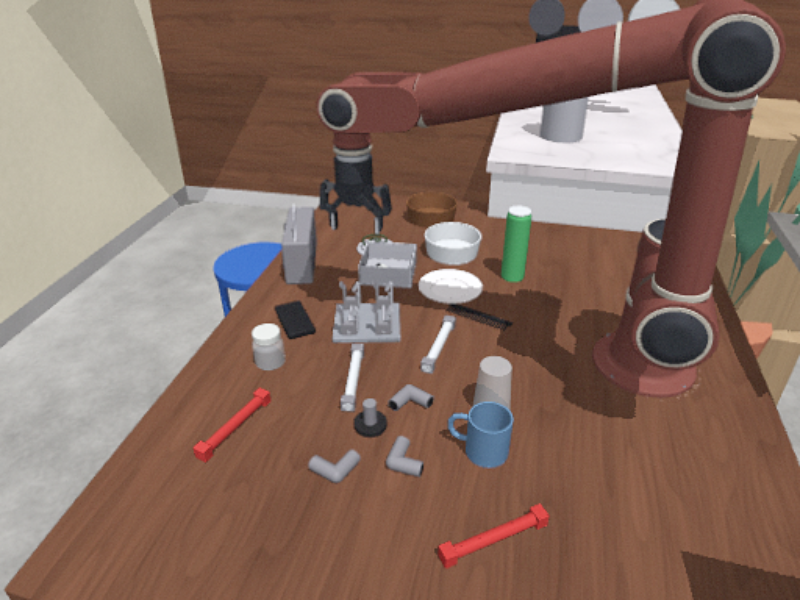

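View pics/a_wrist.png

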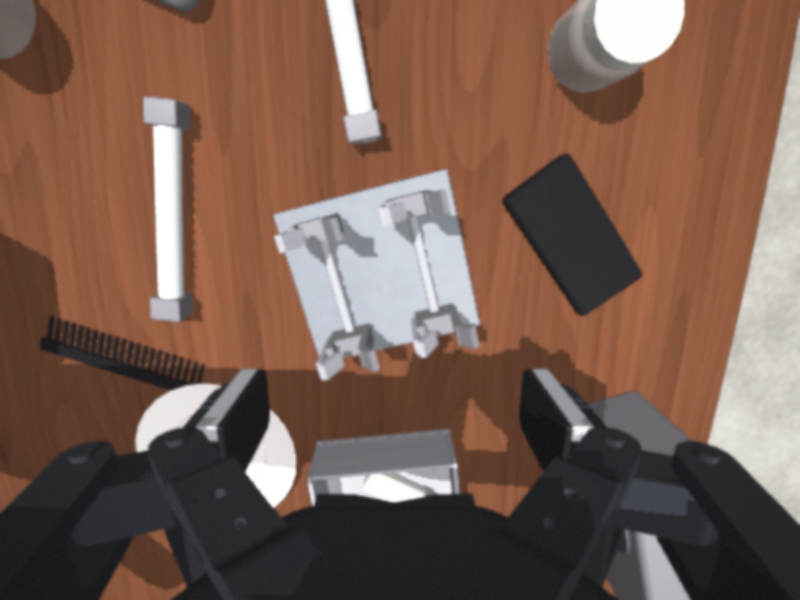

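```bash
cat > h.py <<'E'
import numpy as np,cv2
from scipy.spatial.transform import Rotation as R
from rig import bot
def tcpT(s=None):
    s=s or bot.sense(); T=np.eye(4); T[:3,:3]=R.from_rotvec(s["eef_rot"]).as_matrix(); T[:3,3]=s["tcp_pos"]; return T
def cap(name):
    s=bot.sense(); im=bot.get_image(name)
    im["Tw"]=tcpT(s)@im["hand_eye"] if name=="wrist" else im["T"]
    return im
def dist_of(im): return np.array([im["k1"],0,0,0,0.])
def cloud(im):
    h,w=im["depth"].shape; u,v=np.meshgrid(np.arange(w,dtype=float),np.arange(h,dtype=float))
    p=cv2.undistortPoints(np.stack([u.ravel(),v.ravel()],1)[:,None],im["K"],dist_of(im)).reshape(h,w,2)
    z=im["depth"]; P=np.dstack([p[...,0]*z,p[...,1]*z,z]); P=P@im["Tw"][:3,:3].T+im["Tw"][:3,3]
    P[z<=0]=np.nan; return P
def proj(im,pts):
    Ti=np.linalg.inv(im["Tw"]); r,_=cv2.Rodrigues(Ti[:3,:3])
    return cv2.projectPoints(np.asarray(pts,float).reshape(-1,1,3),r,Ti[:3,3],im["K"],dist_of(im))[0].reshape(-1,2)
def grid(ims,x0,x1,y0,y1,res=0.001,zmin=-0.02,zmax=0.3):
    """top-down ortho picture: rows = decreasing x, cols = decreasing y"""
    W=int((y1-y0)/res);H=int((x1-x0)/res); C=np.zeros((H,W,3),np.uint8); Z=np.full((H,W),-9.)
    for im in ims:
        P=cloud(im).reshape(-1,3); c=im["color"].reshape(-1,3)
        ok=np.isfinite(P[:,0])&(P[:,2]>zmin)&(P[:,2]<zmax); P=P[ok];c=c[ok]
        i=((x1-P[:,0])/res).astype(int); j=((y1-P[:,1])/res).astype(int)
        k=(i>=0)&(i<H)&(j>=0)&(j<W); i,j,c,P=i[k],j[k],c[k],P[k]; o=np.argsort(P[:,2])
        for a in (o,):
            m=P[a,2]>Z[i[a],j[a]]; C[i[a][m],j[a][m]]=c[a][m]; Z[i[a][m],j[a][m]]=P[a,2][m]
    return C,Z
E
python3 - <<'E'
from h import *
for cam in ("scene","side","wrist"):
    im=cap(cam); print(cam,im["k1"],im["K"][0,0],im["Tw"][:3,3].round(3))
    if cam=="wrist": print(im["hand_eye"].round(3))
    for t in "pole0 elbow0 foot0 lighter tin bowl plate rack seat0 seat1 jar mug tumbler spray coil_stand power_bank comb".split():
        d=bot.pinpoint(t,cam); print(cam,t,[(np.round(x["position"],3).tolist(),round(x["confidence"],2)) for x in d])
E
```

```text
scene -0.06938188099194469 363.6710418143621 [ 1.062 -0.646  1.336]
scene pole0 [([0.759, 0.363, 0.008], 0.77), ([0.586, 0.189, 0.014], 0.69), ([0.433, 0.043, 0.016], 0.47), ([0.475, -0.395, -0.001], 0.4)]
scene elbow0 [([0.433, 0.371, 0.01], 0.58), ([0.554, 0.409, 0.015], 0.39)]
scene foot0 [([0.516, 0.307, -0.001], 0.53)]
scene lighter [([0.647, 0.002, 0.048], 0.62), ([0.624, -0.232, 0.008], 0.61)]
scene tin [([0.621, -0.244, 0.0], 0.66), ([0.586, 0.19, 0.013], 0.52)]
scene bowl [([0.472, -0.394, -0.003], 0.88), ([0.571, -0.59, 0.004], 0.77), ([0.433, 0.04, 0.016], 0.37)]
scene plate [([0.445, -0.192, -0.0], 0.77)]
scene rack [([0.61, -0.006, -0.0], 0.82)]
scene seat0 [([0.576, -0.016, 0.05], 0.96)]
scene seat1 [([0.576, -0.016, 0.05], 0.96)]
scene jar [([0.299, 0.202, 0.001], 0.7), ([0.773, 0.17, 0.003], 0.65)]
scene mug [([0.302, -0.299, 0.0], 0.44)]
scene tumbler [([0.298, 0.205, 0.002], 0.56)]
scene spray []
scene coil_stand [([0.685, -0.366, 0.001], 0.87), ([0.621, -0.245, -0.0], 0.35)]
scene power_bank [([0.777, 0.025, -0.003], 0.71), ([0.362, -0.094, 0.0], 0.64)]
scene comb 
[... 1788 characters left out ...]
), ([0.584, 0.186, 0.013], 0.61)]
wrist elbow0 []
wrist foot0 [([0.585, 0.186, 0.011], 0.35)]
wrist lighter [([0.631, -0.231, 0.003], 0.92)]
wrist tin [([0.619, -0.244, -0.001], 0.82)]
wrist bowl []
wrist plate [([0.574, -0.022, 0.053], 0.31)]
wrist rack [([0.611, -0.004, 0.002], 0.8)]
wrist seat0 [([0.648, 0.001, 0.049], 0.96), ([0.572, -0.018, 0.049], 0.71)]
wrist seat1 [([0.648, 0.001, 0.049], 0.96), ([0.572, -0.018, 0.049], 0.71)]
wrist jar [([0.771, 0.17, -0.001], 0.85), ([0.61, -0.007, 0.002], 0.21)]
wrist mug []
wrist tumbler []
wrist spray []
wrist coil_stand [([0.621, -0.245, 0.002], 0.46)]
wrist power_bank [([0.777, 0.021, -0.002], 0.8)]
wrist comb [([0.366, -0.094, -0.004], 0.87)]
```

```bash
python3 - <<'E'
from h import *
ims=[cap(c) for c in ("scene","side","wrist")]
C,Z=grid(ims,0.2,0.95,-0.5,0.55,0.002,zmax=0.21)
C=cv2.resize(C,None,fx=1.5,fy=1.5,interpolation=cv2.INTER_NEAREST)
for x in np.arange(0.2,0.95,0.1):
    i=int((0.95-x)/0.002*1.5); cv2.putText(C,f"{x:.1f}",(0,i),0,0.35,(0,255,255),1)
for y in np.arange(-0.5,0.55,0.1):
    j=int((0.55-y)/0.002*1.5); cv2.putText(C,f"{y:.1f}",(j,10),0,0.35,(0,255,255),1)
print(C.shape);cv2.imwrite("pics/ortho1.png",C)
E
```

```text
(562, 788, 3)
```

View pics/ortho1.png

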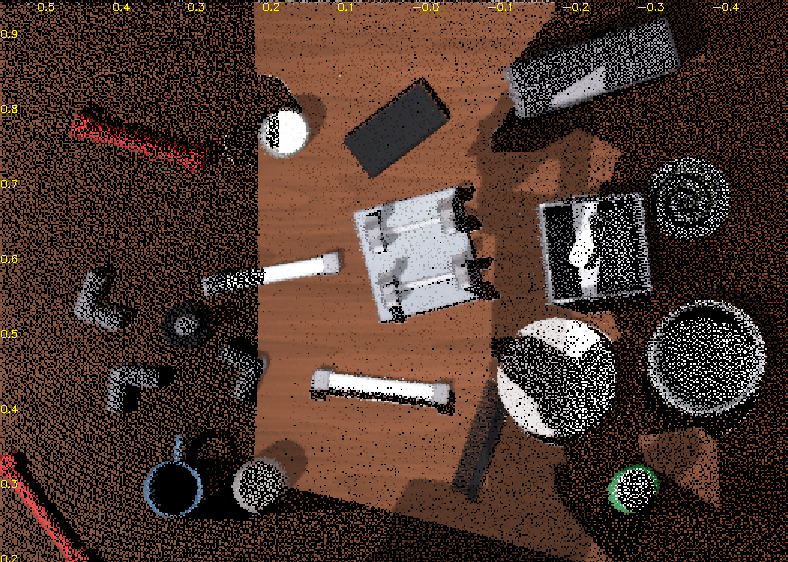

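Request:
arm_command([
  [0,0,0,-5.2,0,0,1],
  [0,0,0,-10.5,0,0,0.2],
  [0,0,0,-16,0,0,0.2],
  [0,0,0,-21,0,0,0.2],
  [0,0,0,-21,0,0,0.2],
], grip_force=40)

```text
t: 3.62
tcp_pos: [0.6245, -0.2133, 0.2311]
eef_rot: [2.226, 2.216, -0.001]
force: [0.3, 0.7, -0.6]
width: 0.605
```

```bash
cat > wl.py <<'E'
import sys
from h import *
# usage: wl.py tag x0 x1 y0 y1 [cams]
tag=sys.argv[1]; x0,x1,y0,y1=map(float,sys.argv[2:6]); cams=sys.argv[6:] or ["wrist"]
ims=[cap(c) for c in cams]
cv2.imwrite(f"pics/{tag}_w.png",cv2.resize(ims[0]["color"],(800,600)))
C,Z=grid(ims,x0,x1,y0,y1,0.001)
f=min(780/C.shape[1],580/C.shape[0]); C=cv2.resize(C,None,fx=f,fy=f,interpolation=cv2.INTER_NEAREST)
for x in np.arange(np.ceil(x0/0.02)*0.02,x1,0.02): cv2.line(C,(0,int((x1-x)*1000*f)),(8,int((x1-x)*1000*f)),(0,255,255),1); cv2.putText(C,f"{x:.2f}",(10,int((x1-x)*1000*f)),0,0.35,(0,255,255),1)
for y in np.arange(np.ceil(y0/0.02)*0.02,y1,0.02): cv2.line(C,(int((y1-y)*1000*f),0),(int((y1-y)*1000*f),8),(0,255,255),1); cv2.putText(C,f"{y:.2f}",(int((y1-y)*1000*f),20),0,0.3,(0,255,255),1)
cv2.imwrite(f"pics/{tag}_o.png",C); np.save("Z.npy",Z)
E
python3 wl.py tin1 0.53 0.71 -0.34 -0.14
```

```text
(no output)
```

View pics/tin1_w.png

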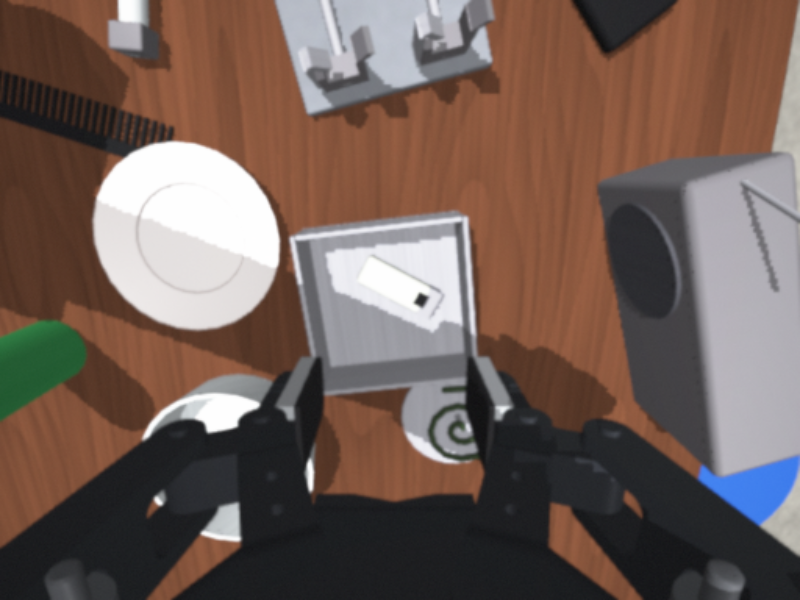

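View pics/tin1_o.png

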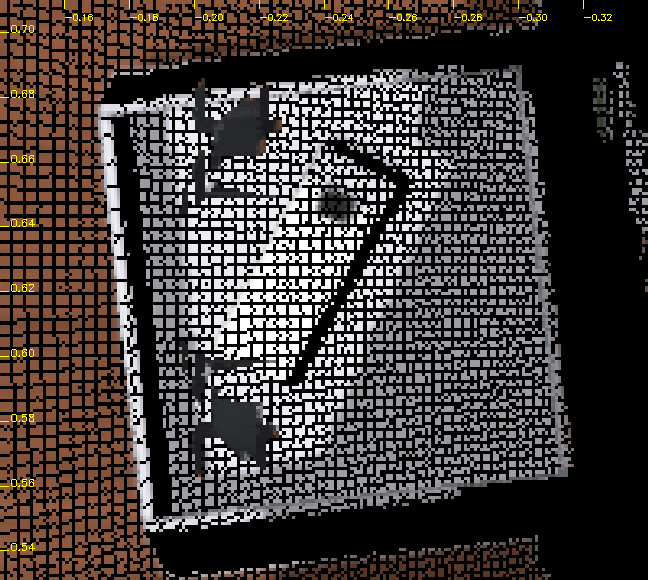

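```bash
cat > fit.py <<'E'
import sys
from h import *
# fit.py name cam zlo zhi [x y rad]: rectangle of masked points
name,cam,zlo,zhi=sys.argv[1],sys.argv[2],float(sys.argv[3]),float(sys.argv[4])
im=cap(cam); P=cloud(im); 
def rect(m):
    q=P[m]; q=q[np.isfinite(q[:,0])&(q[:,2]>zlo)&(q[:,2]<zhi)]
    if len(q)<10: return None
    (c,s,a)=cv2.minAreaRect(q[:,:2].astype(np.float32)*1000)
    a=np.radians(a); 
    if s[0]<s[1]: a+=np.pi/2; s=s[::-1]
    a=(a+np.pi/2)%np.pi-np.pi/2
    return np.round(np.array(c),1),np.round(s,1),round(np.degrees(a),1),len(q),np.median(q[:,2]).round(4)
for d in bot.cut_out(name,cam): print("mask",round(d["confidence"],2),rect(d["mask"]))
for d in bot.pinpoint(name,cam): print("pin",d["position"].round(4) if hasattr(d["position"],"round") else d["position"],round(d["confidence"],2))
if len(sys.argv)>5:
    x,y,r=map(float,sys.argv[5:8]); print("near",rect(np.hypot(P[...,0]-x,P[...,1]-y)<r))
E
python3 fit.py lighter wrist 0.013 0.03; python3 fit.py tin wrist 0.04 0.07;python3 fit.py plate wrist 0.004 0.03
```

```text
mask 0.77 (array([ 628.2, -233.6]), array([70.8, 26.2]), np.float64(-28.6), 1018, np.float64(0.0207))
pin [0.6301, -0.2319, 0.0021] 0.66
mask 0.56 (array([ 619.5, -244. ]), array([134.6, 134.3]), np.float64(-83.7), 2039, np.float64(0.0545))
pin [0.6232, -0.2437, -0.0018] 0.58
mask 0.97 (array([ 447.3, -192. ]), array([158. , 157.9]), np.float64(-69.6), 10878, np.float64(0.0112))
mask 0.61 (array([617.6, -34. ]), array([150.1,  88.4]), np.float64(13.5), 5969, np.float64(0.013))
pin [0.45, -0.1908, 0.0026] 0.67
```

Request:
arm_command([
  [0,0,-0.18,-0.4,0,2,0.2],
  [0,0,-0.36,-0.8,0.1,4,0.2],
  [0,0,-0.54,-1.2,0.2,6,0.2],
  [0,0,-0.72,-1.6,0.3,9,0.2],
  [0,0,-0.9,-2,0.35,12,0.2],
  [0,0,-1.07,-2.1,0.35,14,0.2],
  [0,0,-1.07,-2.1,0.35,14,0.2],
  [0,0,-1.07,-2.1,0.35,14,0.2],
])

```text
t: 5.12
tcp_pos: [0.6291, -0.2311, 0.0925]
eef_rot: [0.781, 3.041, -0.001]
force: [-0.2, -0.8, -0.2]
width: 0.598
```

```bash
python3 look.py b wrist; python3 -c "
from h import *
s=bot.sense(); print(s['tcp_pos'],tcpT(s)[:3,:3].round(3))"
```

```text
[ 0.62942707 -0.2312068   0.09298808] [[-0.876  0.482  0.002]
 [ 0.482  0.876 -0.001]
 [-0.002  0.    -1.   ]]
```

View pics/b_wrist.png

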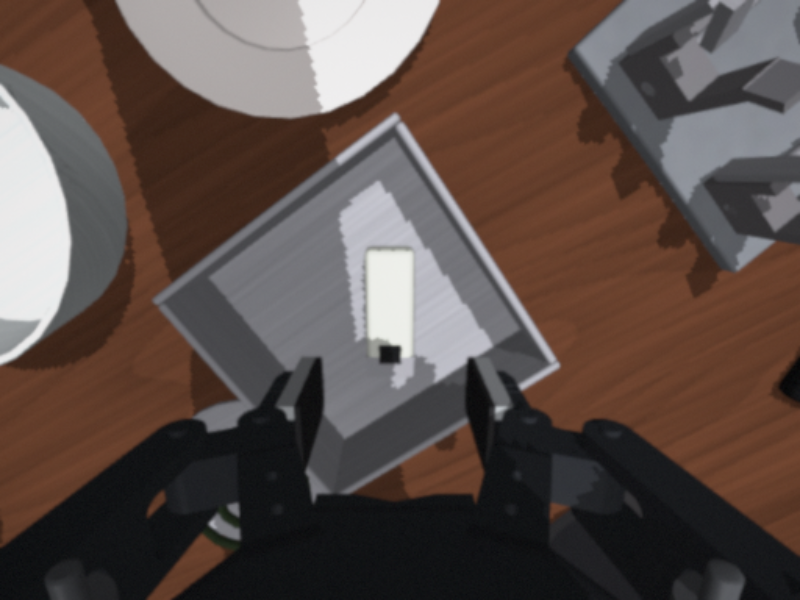

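Request:
arm_command([
  [0,0,0,0,-0.25,3,0.2],
  [0,0,0,0,-0.25,6,0.2],
  [0,0,0,0,-0.25,8.5,0.2],
  [0,0,0,0,-0.25,8.5,0.2],
  [0,0,0,0,-0.25,8.5,-0.5],
  [0,0,0,0,-0.25,8.5,-1],
  [0,0,0,0,-0.25,8.5,-1],
  [0,0,0,0,-0.25,8.5,-1],
  [0,0,0,0,-0.25,8.5,-1],
], grip_force=50)

```text
t: 6.3
tcp_pos: [0.629, -0.2338, 0.0089]
eef_rot: [0.778, 3.04, -0.001]
force: [-0.3, -0.1, 6.2]
width: 0.288
```

Request:
arm_command([
  [0,0,0,0,0,-4,-1],
  [0,0,0,0,0,-8,-1],
  [0,0,0,5,-1.4,-8.5,-1],
  [0,0,0,10,-2.8,-8.5,-1],
  [0,0,0,14.5,-4,-8.5,-1],
  [0,0,0,18.1,-5.1,-8,-1],
  [0,0,0,18.1,-5.1,-5,-1],
  [0,0,0,18.1,-5.1,-2.5,-1],
  [0,0,0,18.1,-5.1,-1.2,-1],
  [0,0,0,18.1,-5.1,-1.2,-1],
])

```text
t: 7.55
tcp_pos: [0.4435, -0.1906, 0.0176]
eef_rot: [-0.778, -3.042, -0.001]
force: [0.2, -1.7, -0.4]
width: 0.288
```

```bash
python3 look.py c wrist
```

```text
(no output)
```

View pics/c_wrist.png

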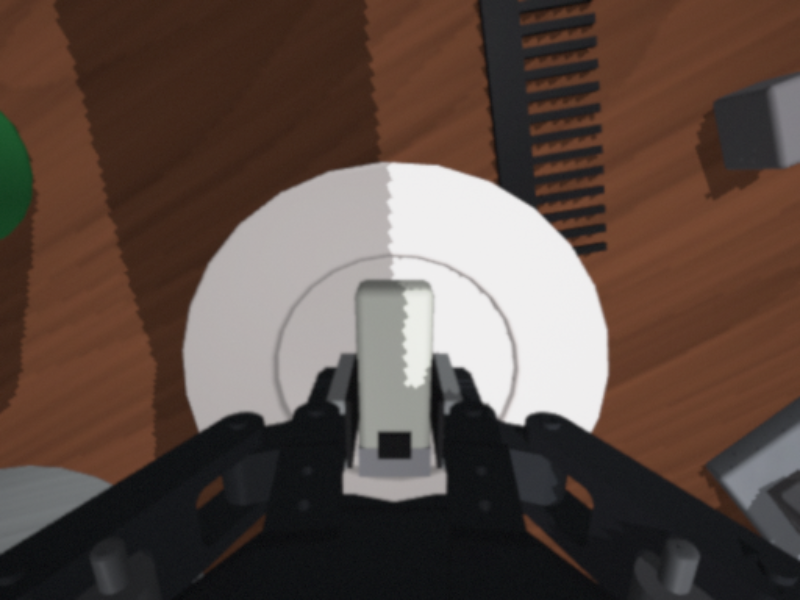

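Request:
arm_command([
  [0,0,0,0,0,0.3,-1],
  [0,0,0,0,0,0.3,-0.1],
  [0,0,0,0,0,0.3,-0.1],
  [0,0,0,0,0,0.3,-0.1],
  [0,0,0,0,0,-4,-0.1],
  [0,0,0,0,0,-9,-0.1],
  [0,0,0,0,0,-15,0.2],
  [0,0,0,0,0,-20,0.2],
  [0,0,0,0,0,-20,0.2],
])

```text
t: 8.72
tcp_pos: [0.4465, -0.1925, 0.2244]
eef_rot: [0.776, 3.034, -0.005]
force: [0.5, 0.7, -1.4]
width: 0.602
```

```bash
python3 look.py d wrist; python3 fit.py lighter wrist 0.02 0.04; python3 -c "
from h import *
for c in ('scene','side'):
  cap(c)
  for n in ('pole0','elbow0','foot0','seat0','rack'):
    print(c,n,[(np.round(x['position'],3).tolist(),round(x['confidence'],2)) for x in bot.pinpoint(n,c)])
"
```

```text
mask 0.81 (array([ 444.4, -191.3]), array([70.4, 24.9]), np.float64(-28.3), 1025, np.float64(0.0219))
mask 0.67 (array([434. ,  41.8]), array([179.9,  26.4]), np.float64(83.3), 2437, np.float64(0.0237))
pin [0.4464, -0.1869, 0.0055] 0.94
pin [0.3001, -0.2927, 0.0057] 0.19
scene pole0 [([0.435, 0.041, 0.016], 0.73), ([0.265, 0.496, 0.01], 0.68), ([0.761, 0.361, 0.01], 0.62), ([0.584, 0.19, 0.011], 0.49)]
scene elbow0 [([0.438, 0.372, 0.014], 0.61), ([0.454, 0.238, 0.01], 0.59), ([0.779, 0.024, -0.002], 0.38)]
scene foot0 [([0.778, 0.024, -0.0], 0.56), ([0.516, 0.305, -0.001], 0.44)]
scene seat0 [([0.576, -0.014, 0.051], 0.88)]
scene rack [([0.609, -0.008, 0.0], 0.58)]
side pole0 [([0.585, 0.189, 0.011], 0.89), ([0.267, 0.497, 0.012], 0.8), ([0.434, 0.042, 0.018], 0.72), ([0.758, 0.364, 0.012], 0.66), ([0.553, 0.411, 0.017], 0.22)]
side elbow0 [([0.551, 0.412, 0.016], 0.85), ([0.458, 0.235, 0.014], 0.7), ([0.43, 0.366, 0.014], 0.64)]
side foot0 [([0.518, 0.303, -0.001], 0.55)]
side seat0 [([0.647, 0.002, 0.054], 0.77), ([0.575, -0.017, 0.047], 0.72), ([0.686, -0.367, -0.0], 0.41)]
side rack [([0.61, -0.004, 0.005], 0.63)]
```

View pics/d_wrist.png

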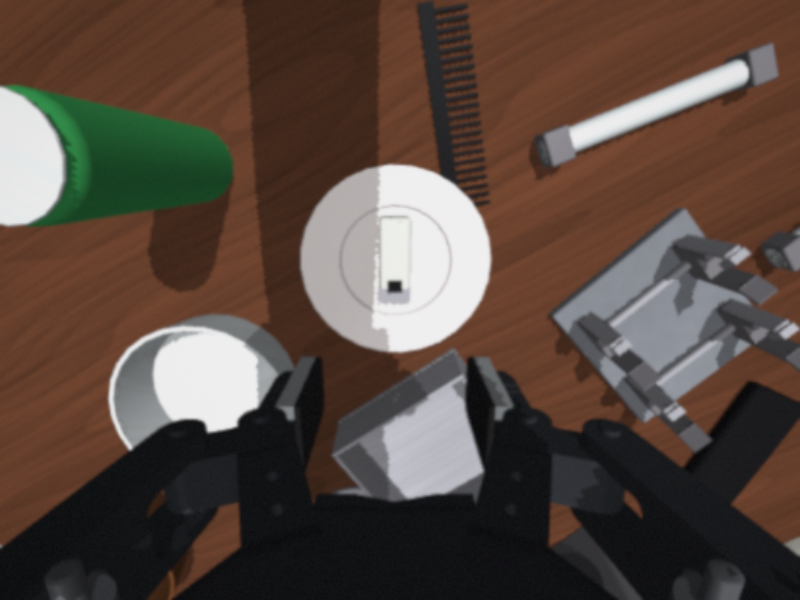

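Request:
arm_command([
  [0,0,0.18,-0.8,5,0,0.2],
  [0,0,0.36,-1.6,10,0,0.2],
  [0,0,0.54,-2.4,15,0,0.2],
  [0,0,0.7,-3,20,0,0.2],
  [0,0,0.81,-3.6,25,0,0.2],
  [0,0,0.81,-3.6,27.4,0,0.2],
  [0,0,0.81,-3.6,27.4,0,0.2],
])

```text
t: 10.4
tcp_pos: [0.6073, 0.0329, 0.2181]
eef_rot: [-1.91, -2.494, 0.001]
force: [0.1, 0.5, -1.0]
width: 0.604
```

```bash
python3 wl.py rack1 0.5 0.72 -0.11 0.1 wrist; python3 - <<'E'
from h import *
im=cap("wrist"); P=cloud(im)
m=bot.cut_out("rack","wrist")
if m:
    mk=m[0]["mask"]; q=P[mk]; q=q[np.isfinite(q[:,0])]
    print(np.histogram(q[:,2],np.arange(-0.005,0.12,0.005)))
    b=q[(q[:,2]>0.007)&(q[:,2]<0.017)]
    print("base",cv2.minAreaRect((b[:,:2]*1000).astype(np.float32)))
for n in ("seat0","rack","jaw0"): print(n,[(np.round(x['position'],4).tolist(),round(x['confidence'],2)) for x in bot.pinpoint(n,"wrist")])
E
```

```text
(array([  12,   84,   45, 7485,  114,  723,  220,  167,  242,  717,   66,
        133,   83,  113,  191,  357,  354,  427,    0,    0,    0,    0,
          0,    0]), array([-0.005,  0.   ,  0.005,  0.01 ,  0.015,  0.02 ,  0.025,  0.03 ,
        0.035,  0.04 ,  0.045,  0.05 ,  0.055,  0.06 ,  0.065,  0.07 ,
        0.075,  0.08 ,  0.085,  0.09 ,  0.095,  0.1  ,  0.105,  0.11 ,
        0.115]))
base ((611.2816772460938, -7.9192962646484375), (150.32603454589844, 140.4665985107422), 14.187578201293945)
seat0 [([0.5744, -0.0192, 0.0492], 0.96), ([0.6511, 0.0021, 0.0472], 0.9)]
rack [([0.6123, -0.0055, 0.0044], 0.6), ([0.4507, -0.1911, 0.0025], 0.19)]Traceback (most recent call last):
  File "<stdin>", line 9, in <module>
ValueError: it knows: bowl, coil_stand, comb, elbow, foot, jar, lighter, mug, plate, pole, power_bank, rack, seat, spray, tin, tumbler
```

View pics/rack1_w.png

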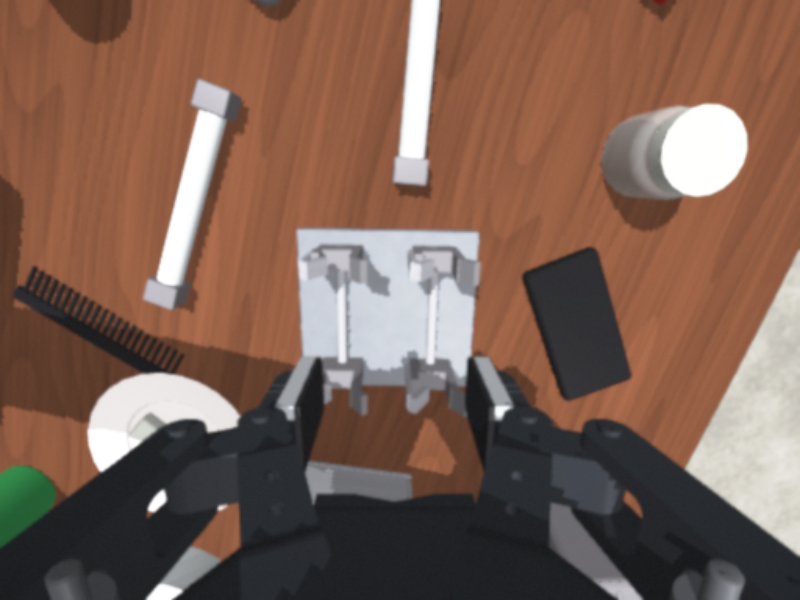

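View pics/rack1_o.png

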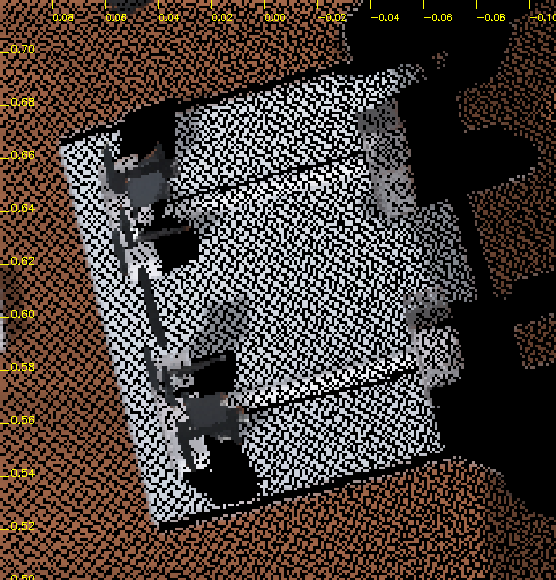

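```bash
python3 - <<'E'
from h import *
c=np.array([0.6113,-0.0079]); a=np.radians(14.19); u=np.array([np.cos(a),np.sin(a)]); v=np.array([-u[1],u[0]])
im=cap("wrist"); P=cloud(im).reshape(-1,3); P=P[np.isfinite(P[:,0])]
d=P[:,:2]-c; X=d@u*1000; Y=d@v*1000; Z=P[:,2]*1000
m=(abs(Y)<38)&(abs(X)<75)&(Z>14)&(Z<60)
for lo in range(-74,75,3):
    k=m&(X>=lo)&(X<lo+3)
    if k.sum(): print(lo,k.sum(),Z[k].min().round(),np.median(Z[k]).round(1),Z[k].max().round())
print("forks")
for name,ys in (("+y",(40,60)),("-y",(-60,-40))):
  for lo in range(-74,75,3):
    k=(Y>ys[0])&(Y<ys[1])&(X>=lo)&(X<lo+3)&(Z>30)&(Z<95)
    if k.sum()>3: print(name,lo,k.sum(),np.percentile(Z[k],[5,50,95]).round(), Y[k].min().round(),Y[k].max().round())
E
```

```text
-74 3 14.0 14.5 15.0
-71 2 14.0 14.2 14.0
-68 8 14.0 14.2 15.0
-65 1 14.0 14.1 14.0
-62 6 14.0 14.2 14.0
-59 7 14.0 14.2 14.0
-56 4 14.0 14.4 15.0
-53 2 14.0 14.4 14.0
-50 4 14.0 14.2 14.0
-47 3 14.0 14.1 14.0
-44 33 14.0 22.6 24.0
-41 116 23.0 24.3 26.0
-38 135 21.0 24.5 27.0
-35 63 14.0 22.7 25.0
-32 5 14.0 14.3 15.0
-29 3 14.0 14.3 15.0
-26 4 14.0 14.4 15.0
-23 7 14.0 14.2 15.0
-20 5 14.0 14.4 15.0
-17 4 14.0 14.5 15.0
-14 9 14.0 14.1 15.0
-11 4 14.0 14.2 14.0
-8 3 14.0 14.3 15.0
-5 10 14.0 14.2 15.0
-2 1 14.0 14.2 14.0
1 4 14.0 14.3 14.0
4 5 14.0 14.3 15.0
7 8 14.0 14.2 15.0
10 5 14.0 14.2 15.0
13 3 14.0 14.1 14.0
16 6 14.0 14.6 15.0
19 3 14.0 14.1 14.0
22 4 14.0 14.0 14.0
25 5 14.0 14.1 15.0
28 6 14.0 14.4 15.0
31 7 14.0 14.3 15.0
34 132 14.0 23.7 26.0
37 129 23.0 24.6 27.0
40 74 21.0 23.4 26.0
43 4 14.0 14.3 15.0
46 4 14.0 14.5 15.0
49 2 14.0 14.5 15.0
52 1 14.0 14.0 14.0
55 6 14.0 14.2 14.0
58 4 14.0 14.1 14.0
61 3 14.0 14.2 14.0
64 6 14.0 14.1 15.0
67 7 14.0 14.5 15.0
70 2 14.0 14.1 14.0
forks
+y -59 38 [48. 80. 81.] 44.0 56.0
+y -56 56 [40. 81. 83.] 44.0 58.0
+y -53 65 [39. 
[... 1284 characters left out ...]
 19 [33. 41. 50.] -51.0 -42.0
-y -26 62 [36. 66. 73.] -59.0 -42.0
-y -23 87 [38. 69. 79.] -58.0 -42.0
-y -20 33 [75. 81. 83.] -57.0 -42.0
-y -17 42 [79. 82. 83.] -57.0 -42.0
-y -14 13 [80. 81. 81.] -57.0 -43.0
-y 16 64 [36. 61. 80.] -56.0 -44.0
-y 19 76 [36. 73. 82.] -56.0 -41.0
-y 22 66 [35. 55. 83.] -56.0 -42.0
-y 25 68 [37. 70. 79.] -56.0 -42.0
-y 28 53 [36. 62. 73.] -57.0 -42.0
-y 31 56 [36. 41. 68.] -55.0 -42.0
-y 34 29 [32. 40. 42.] -57.0 -42.0
-y 37 31 [31. 41. 41.] -57.0 -42.0
-y 40 35 [35. 40. 42.] -58.0 -42.0
-y 43 34 [33. 40. 41.] -57.0 -42.0
-y 46 38 [33. 41. 70.] -58.0 -42.0
-y 49 101 [38. 59. 73.] -58.0 -42.0
-y 52 77 [36. 74. 78.] -57.0 -42.0
-y 55 36 [47. 79. 82.] -57.0 -42.0
```

```bash
cat > go.py <<'E'
import sys
from h import *
# go.py x y z yaw_of_tool_y_deg : delta in current tool axes (target pointing straight down)
x,y,z,yaw=map(float,sys.argv[1:5]); T=tcpT(); 
a=np.radians(yaw); best=None
for k in (0,np.pi):
    ty=np.array([np.cos(a+k),np.sin(a+k),0]); tz=np.array([0,0,-1.]); tx=np.cross(ty,tz)
    Rt=np.stack([tx,ty,tz],1); rv=R.from_matrix(T[:3,:3].T@Rt).as_rotvec()
    if best is None or abs(rv[2])<abs(best[2]): best=rv
s=bot.sense()
print("t",round(s["t"],2),"tcp",s["tcp_pos"].round(4),"yaw_y",np.degrees(np.arctan2(T[1,1],T[0,1])).round(1),"w",round(s["width"],3),"j6",s["joint_pos"][5].round(2),"F",s["force"].round(1))
print("rot",best.round(3),"shift cm",(T[:3,:3].T@(np.array([x,y,z])-T[:3,3])*100).round(2))
E
python3 go.py 0.434 0.0418 0.10 -6.7; python3 fit.py pole0 wrist 0.012 0.04 0.434 0.042 0.11
```

```text
t 10.7 tcp [0.6068 0.0309 0.2184] yaw_y 14.8 w 0.602 j6 -0.33 F [ 0.6 -0.2  0.2]
rot [0.    0.    0.376] shift cm [  5.48 -16.42  11.84]
mask 0.72 (array([434.8,  42.1]), array([180.2,  26.6]), np.float64(83.4), 2850, np.float64(0.0229))
mask 0.63 (array([590.7, 162. ]), array([126.4,  26. ]), np.float64(-80.6), 2031, np.float64(0.0228))
mask 0.45 (array([574.8, -18.8]), array([77.3,  7.9]), np.float64(-76.6), 312, np.float64(0.0241))
pin [0.4325, 0.0436, 0.0185] 0.94
pin [0.5813, 0.1865, 0.0121] 0.6
pin [0.2959, -0.2962, 0.0044] 0.28
near (array([482.3,  36.5]), array([180.1, 121.9]), np.float64(83.3), 3071, np.float64(0.0227))
```

Request:
arm_command([
  [0,0,0.15,1.5,-5,3,0.2],
  [0,0,0.3,3,-10,6,0.2],
  [0,0,0.376,4.5,-14,9,0.2],
  [0,0,0.376,5.5,-16.4,11.8,0.2],
  [0,0,0.376,5.5,-16.4,11.8,0.2],
  [0,0,0.376,5.5,-16.4,11.8,0.2],
])

```text
t: 11.6
tcp_pos: [0.4364, 0.0427, 0.1021]
eef_rot: [2.345, 2.087, 0.004]
force: [0.9, 0.9, 0.6]
width: 0.598
```

```bash
python3 look.py e wrist; python3 go.py 0.4345 0.0420 0.005 -6.7
```

```text
t 11.65 tcp [0.4369 0.0427 0.1026] yaw_y -6.7 w 0.6 j6 0.04 F [ 0.3 -0.  -0.1]
rot [ 0.004 -0.     0.001] shift cm [-0.1  -0.27  9.76]
```

View pics/e_wrist.png

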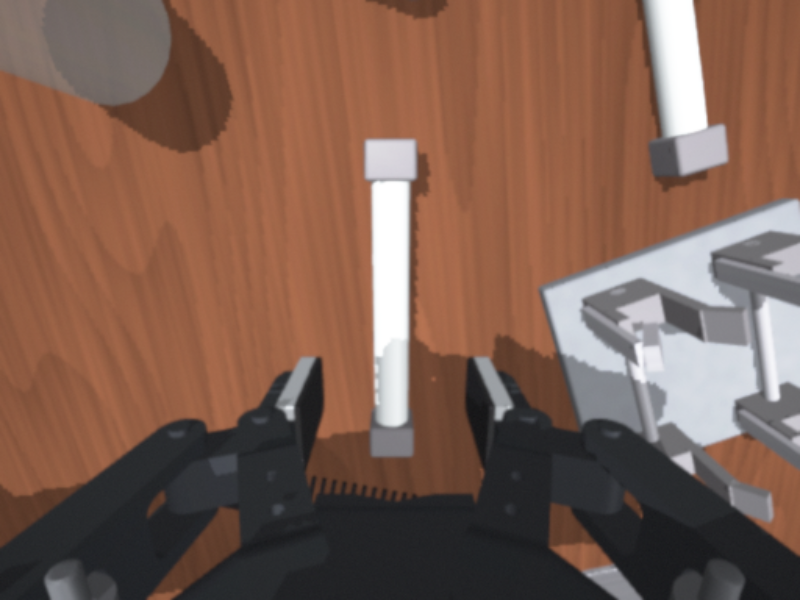

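Request:
arm_command([
  [0,0,0,-0.1,-0.2,4,0.2],
  [0,0,0,-0.1,-0.2,8,0.2],
  [0,0,0,-0.1,-0.2,9.7,0.2],
  [0,0,0,-0.1,-0.2,9.7,0],
  [0,0,0,-0.1,-0.2,9.7,-1],
  [0,0,0,-0.1,-0.2,9.7,-1],
  [0,0,0,-0.1,-0.2,9.7,-1],
  [0,0,0,-0.1,-0.2,9.7,-1],
  [0,0,0,-0.1,-0.2,9.7,-1],
], grip_force=80)

```text
t: 12.78
tcp_pos: [0.4347, 0.0421, 0.0056]
eef_rot: [2.344, 2.087, 0.005]
force: [1.2, 0.1, 6.4]
width: 0.2
```

```bash
python3 go.py 0.5738 -0.0174 0.13 14.19
```

```text
t 12.78 tcp [0.4347 0.0421 0.0056] yaw_y -6.6 w 0.2 j6 0.04 F [1.2 0.1 6.4]
rot [ 0.005  0.001 -0.364] shift cm [ -4.3   14.56 -12.37]
```

Request:
arm_command([
  [0,0,0,0,0,-4,-1],
  [0,0,0,0,0,-8,-1],
  [0,0,0,0,0,-12.4,-1],
  [0,0,-0.12,-1,4,-12.4,-1],
  [0,0,-0.24,-2,8,-12.4,-1],
  [0,0,-0.364,-3.5,12,-12.4,-1],
  [0.005,0,-0.364,-4.3,14.6,-12.4,-1],
  [0.005,0,-0.364,-4.3,14.6,-12.4,-1],
  [0.005,0,-0.364,-4.3,14.6,-12.4,-1],
  [0.005,0,-0.364,-4.3,14.6,-12.4,-1],
])

```text
t: 14.02
tcp_pos: [0.5716, -0.0169, 0.1272]
eef_rot: [-1.927, -2.476, 0.005]
force: [-0.8, -0.2, -0.9]
width: 0.202
```

```bash
python3 look.py f wrist side; python3 go.py 0.5739 -0.0174 0.13 14.19; cat > held.py <<'E'
from h import *
# fit rod in the wrist view relative to tool
im=cap("wrist"); T=tcpT(); P=cloud(im); Q=(P-T[:3,3])@T[:3,:3]*1000
m=(abs(Q[...,1])<25)&(Q[...,2]>-45)&(Q[...,2]<12)&(abs(Q[...,0])<110)
for lo in range(0,100,10):
    k=m&(Q[...,0]>=lo)&(Q[...,0]<lo+10)
    if k.sum()>5: print(lo,k.sum(),"y",Q[k][:,1].min().round(1),Q[k][:,1].max().round(1),"z top",np.percentile(Q[k][:,2],[2,10,50]).round(1))
E
python3 held.py
```

```text
t 14.12 tcp [ 0.5718 -0.0169  0.1273] yaw_y 14.2 w 0.197 j6 -0.41 F [-0.2 -0.2 -1.2]
rot [-0.005 -0.001  0.001] shift cm [-0.1   0.19 -0.27]
0 1476 y -25.0 24.9 z top [-43.5 -38.3 -18.3]
10 1734 y -22.7 21.6 z top [-44.5 -40.6 -18.2]
20 719 y -9.9 9.3 z top [-18.9 -18.3 -16.7]
30 776 y -10.4 9.6 z top [-18.8 -18.3 -16.7]
40 820 y -10.1 9.5 z top [-18.7 -18.2 -16.9]
50 880 y -10.4 9.2 z top [-19.  -18.3 -16.7]
60 952 y -11.5 10.4 z top [-19.6 -18.4 -16.9]
70 1407 y -13.6 12.2 z top [-22.3 -21.9 -20.9]
80 1426 y -13.5 12.3 z top [-22.4 -21.8 -20.9]
```

View pics/f_wrist.png

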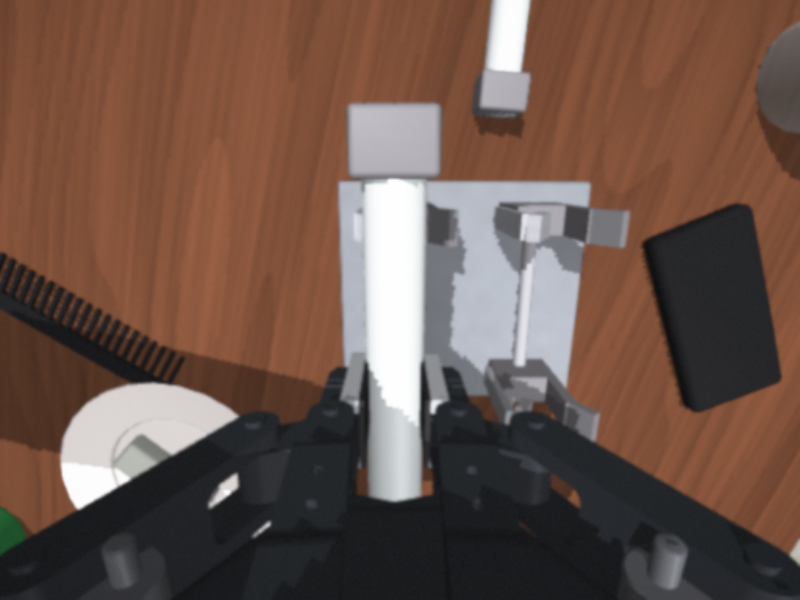

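View pics/f_side.png

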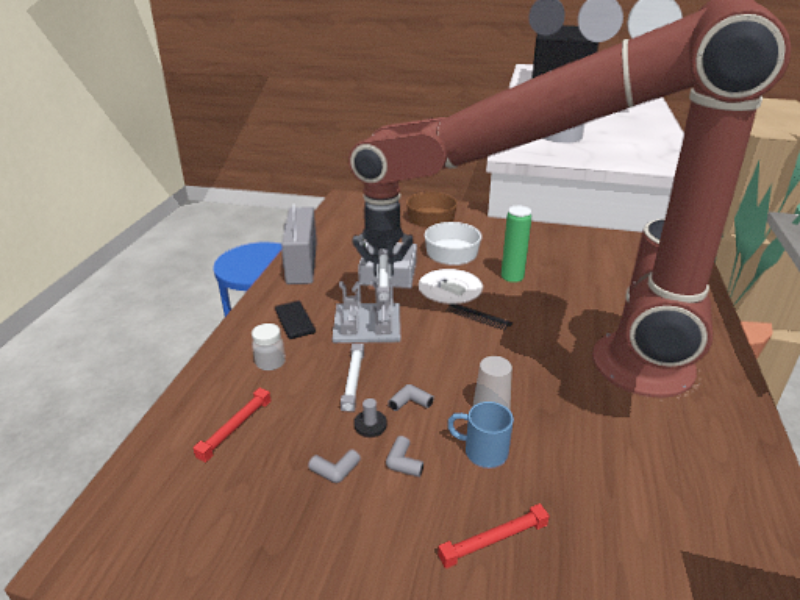

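Request:
arm_command([
  [0,0,0,-0.1,0.22,2,-1],
  [0,0,0,-0.1,0.22,3.8,-1],
  [0,0,0,-0.1,0.22,3.8,-1],
  [0,0,0,-0.1,0.22,3.8,-1],
])

```text
t: 14.68
tcp_pos: [0.5745, -0.0178, 0.0888]
eef_rot: [-1.927, -2.476, 0.006]
force: [0.5, -0.2, -1.7]
width: 0.198
```

```bash
python3 look.py g wrist; python3 go.py 0.5739 -0.0174 0.041 14.19
```

```text
t 14.72 tcp [ 0.5749 -0.0178  0.0895] yaw_y 14.2 w 0.197 j6 -0.41 F [ 0.4 -0.  -1.2]
rot [-0.004 -0.001  0.   ] shift cm [ 0.06 -0.07  4.85]
```

View pics/g_wrist.png

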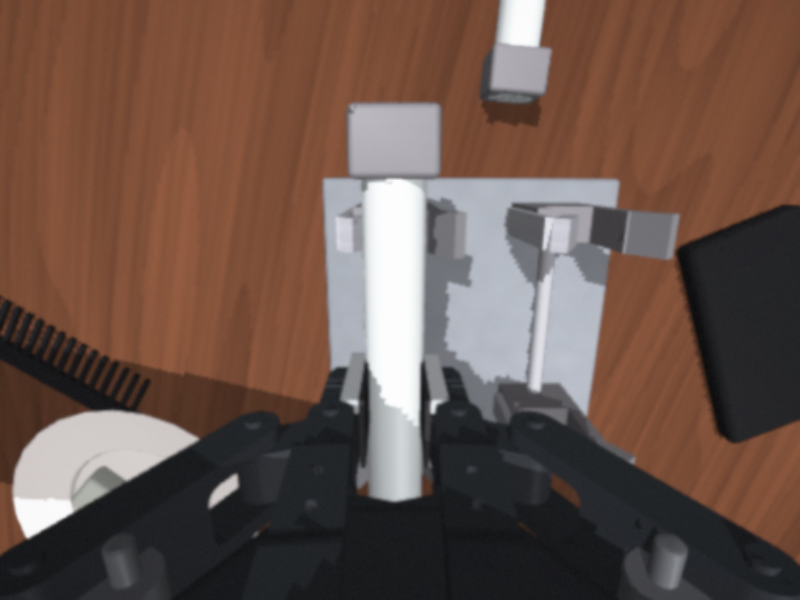

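Request:
arm_command([
  [0,0,0,0,0,0.8,-1],
  [0,0,0,0,0,1.6,-1],
  [0,0,0,0,0,2.2,-1],
  [0,0,0,0,0,2.8,-1],
  [0,0,0,0,0,2.8,-1],
], grip_force=110)

```text
t: 15.35
tcp_pos: [0.5748, -0.0177, 0.061]
eef_rot: [-1.928, -2.476, 0.004]
force: [1.4, 1.0, -0.2]
width: 0.185
```

```bash
python3 go.py 0.5739 -0.0174 0.041 14.19; python3 held.py
```

```text
t 15.35 tcp [ 0.5748 -0.0177  0.061 ] yaw_y 14.2 w 0.185 j6 -0.41 F [ 1.4  1.  -0.2]
rot [-0.004 -0.001  0.   ] shift cm [ 0.05 -0.07  2.  ]
0 1444 y -24.8 25.0 z top [-43.6 -38.  -18. ]
10 1745 y -22.2 21.1 z top [-44.5 -41.5 -17.9]
20 726 y -9.9 9.3 z top [-18.4 -17.8 -16.3]
30 775 y -10.3 9.6 z top [-18.4 -17.8 -16.3]
40 1698 y -25.0 24.6 z top [-21.5 -19.6 -16.3]
50 2182 y -25.0 24.6 z top [-21.5 -19.6 -16. ]
60 966 y -11.5 10.4 z top [-19.2 -18.1 -16.4]
70 1400 y -13.2 12.1 z top [-22.  -21.4 -20.5]
80 1429 y -13.4 12.4 z top [-22.  -21.4 -20.5]
```

Request:
arm_command([
  [0,0,0,0.05,-0.05,0.5,-1],
  [0,0,0,0.05,-0.05,1,-1],
  [0,0,0,0.05,-0.05,1.4,-1],
  [0,0,0,0.05,-0.05,1.8,-1],
  [0,0,0,0.05,-0.05,2,-1],
  [0,0,0,0.05,-0.05,2,-1],
])

```text
t: 16.15
tcp_pos: [0.5732, -0.0174, 0.0426]
eef_rot: [-1.926, -2.475, 0.008]
force: [-5.9, 1.2, 9.6]
width: 0.19
```

```bash
python3 go.py 0.5739 -0.0174 0.041 14.19; python3 held.py;python3 look.py h wrist
```

```text
t 16.15 tcp [ 0.5732 -0.0174  0.0426] yaw_y 14.2 w 0.19 j6 -0.41 F [-5.9  1.2  9.6]
rot [-0.008 -0.002  0.001] shift cm [-0.02  0.07  0.16]
0 1450 y -24.9 25.0 z top [-42.6 -38.3 -18.4]
10 1698 y -22.2 21.2 z top [-44.5 -40.5 -18.3]
20 718 y -9.8 9.5 z top [-18.9 -18.3 -16.7]
30 771 y -10.2 9.8 z top [-18.8 -18.2 -16.7]
40 2056 y -20.6 25.0 z top [-40.6 -39.4 -30.1]
50 2648 y -20.5 25.0 z top [-40.5 -39.2 -27.4]
60 945 y -11.3 10.8 z top [-19.3 -18.3 -16.8]
70 1405 y -13.1 12.4 z top [-22.2 -21.7 -20.9]
80 1426 y -13.3 12.5 z top [-22.2 -21.7 -20.8]
```

View pics/h_wrist.png

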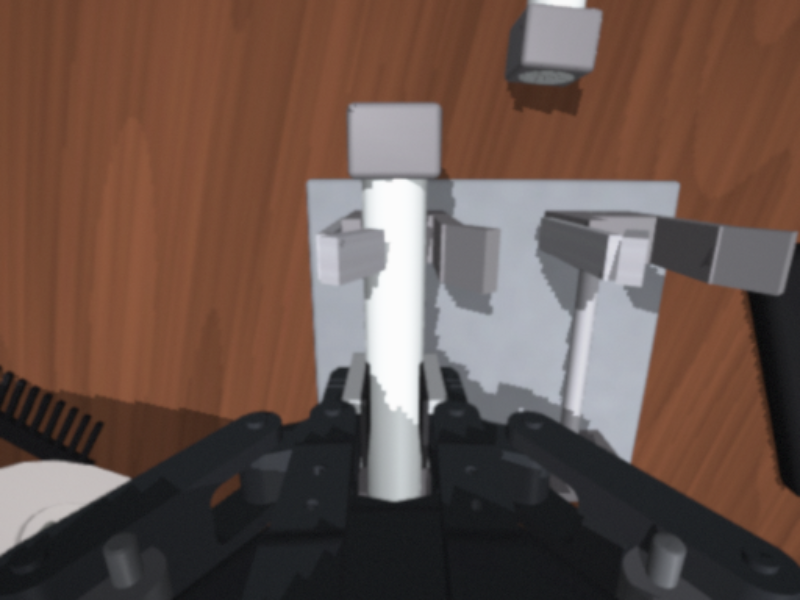

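Request:
arm_command([
  [0,0,0,0,0.05,0.3,-1],
  [0,0,0,0,0.05,0.5,-1],
  [0,0,0,0,0.05,0.5,-1],
])

```text
t: 16.62
tcp_pos: [0.5739, -0.0173, 0.0424]
eef_rot: [-1.924, -2.474, 0.01]
force: [-19.3, 2.0, 36.4]
width: 0.184
```

```bash
python3 go.py 0.5739 -0.0174 0.041 14.19; python3 held.py
```

```text
t 16.62 tcp [ 0.5739 -0.0173  0.0424] yaw_y 14.2 w 0.184 j6 -0.41 F [-19.3   2.   36.4]
rot [-0.01  -0.002  0.001] shift cm [-0.01  0.    0.14]
0 1450 y -24.9 24.9 z top [-43.  -38.3 -18.5]
10 1694 y -22.4 21.3 z top [-44.4 -40.5 -18.4]
20 724 y -10.4 9.5 z top [-18.8 -18.3 -16.8]
30 768 y -10.1 9.2 z top [-18.9 -18.3 -16.9]
40 2060 y -21.3 25.0 z top [-40.9 -39.7 -30.6]
50 2706 y -21.4 24.9 z top [-40.7 -39.4 -28.3]
60 945 y -11.4 10.6 z top [-19.6 -18.6 -16.9]
70 1408 y -13.3 12.3 z top [-22.3 -21.9 -20.9]
80 1425 y -13.3 12.4 z top [-22.3 -21.7 -20.9]
```

Request:
arm_command([
  [0,0,0,0,0,-0.5,-1],
  [0,0,0,0,0,-0.5,-0.2],
  [0,0,0,0,0,-0.5,-0.2],
  [0,0,0,0,0,-0.5,-0.2],
  [0,0,0,0,0,-4,-0.2],
  [0,0,0,0,0,-8,-0.2],
  [0,0,0,5,2,-14,0.2],
  [0,0,0,8,4,-17,0.2],
  [0,0,0,8,4,-17,0.2],
], grip_force=60)

```text
t: 17.8
tcp_pos: [0.597, 0.0724, 0.211]
eef_rot: [1.924, 2.48, 0.003]
force: [-1.0, -0.3, 0.3]
width: 0.598
```

```bash
python3 look.py i wrist; cat > rackchk.py <<'E'
from h import *
import sys
cam=sys.argv[1] if len(sys.argv)>1 else "wrist"
c=np.array([0.6113,-0.0079]); a=np.radians(14.19); u=np.array([np.cos(a),np.sin(a)]); v=np.array([-u[1],u[0]])
im=cap(cam); P=cloud(im).reshape(-1,3); P=P[np.isfinite(P[:,0])]
d=P[:,:2]-c; X=d@u*1000; Y=d@v*1000; Z=P[:,2]*1000
for sx in (-38.6,37.4):
  for lo,hi in ((-90,-70),(-69,-60),(-40,-10),(10,40),(60,69),(70,90)):
    k=(abs(X-sx)<16)&(Y>lo)&(Y<hi)&(Z>45)&(Z<90)
    if k.sum()>20: print("rod",sx,lo,k.sum(),"x",np.percentile(X[k]-sx,[2,98]).round(1),"Y",Y[k].min().round(),Y[k].max().round(),"ztop",np.percentile(Z[k],95).round(1))
  for lo,hi in ((-59,-41),(41,59)):
    k=(X-sx<0)&(X-sx>-30)&(Y>lo)&(Y<hi)&(Z>64)&(Z<90)
    if k.sum()>20: print("jaw",sx,lo,k.sum(),"nose tip x",np.percentile(X[k]-sx,98).round(1),"zmax",Z[k].max().round(1))
E
python3 rackchk.py
```

```text
rod -38.6 -90 327 x [-11.8  13.7] Y -89.0 -70.0 ztop 64.4
rod -38.6 -69 85 x [-7.2  9.3] Y -69.0 -60.0 ztop 61.1
rod -38.6 -40 347 x [-8.4 10.2] Y -40.0 -10.0 ztop 60.9
rod -38.6 10 393 x [-8.2 10.2] Y 10.0 40.0 ztop 61.1
rod -38.6 60 127 x [-7.8 10.1] Y 60.0 69.0 ztop 61.2
rod -38.6 70 505 x [-11.2  13.6] Y 70.0 90.0 ztop 64.7
jaw -38.6 -59 208 nose tip x -4.2 zmax 83.1
jaw -38.6 41 240 nose tip x -3.7 zmax 83.8
jaw 37.4 -59 178 nose tip x -5.9 zmax 83.3
jaw 37.4 41 216 nose tip x -4.0 zmax 83.4
```

View pics/i_wrist.png

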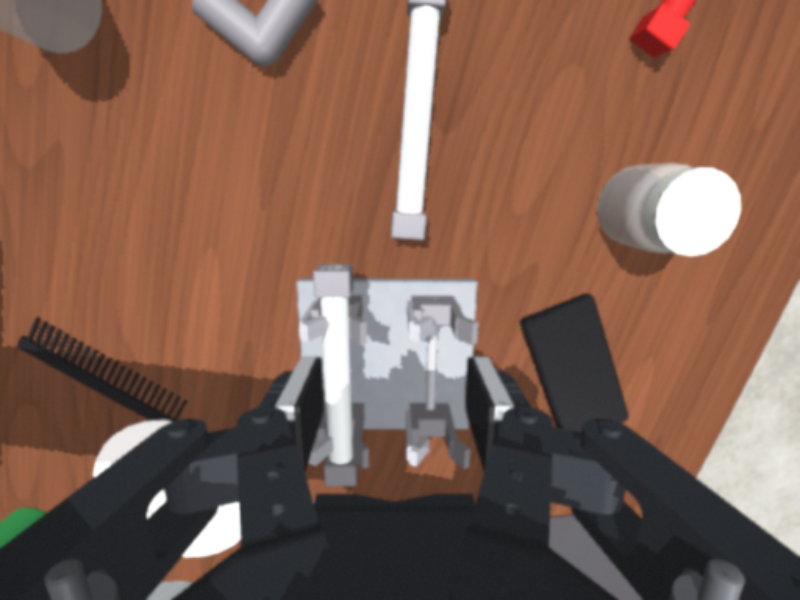

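```bash
python3 fit.py pole0 wrist 0.012 0.04; python3 go.py 0.586 0.19 0.10 9
```

```text
mask 0.92 (array([586.4, 179.3]), array([162.7,  26.1]), np.float64(-79.5), 2753, np.float64(0.0227))
mask 0.65 None
mask 0.61 (array([739.1, 294. ]), array([32.8, 26.7]), np.float64(74.9), 772, np.float64(0.0259))
pin [0.5707, -0.0154, 0.0548] 0.88
pin [0.5883, 0.1843, 0.0131] 0.87
t 18.05 tcp [0.593  0.0693 0.2036] yaw_y 14.1 w 0.599 j6 -0.25 F [-0.6  0.7  0. ]
rot [-0.009 -0.001  0.09 ] shift cm [11.86  2.37 10.36]
```

Request:
arm_command([
  [0,0,0.06,4,0.8,3,0.2],
  [0,0,0.06,8,1.6,6,0.2],
  [0,0,0.06,11.6,2.3,8.4,0.2],
  [0,0,0.06,11.6,2.3,8.4,0.2],
  [0,0,0.06,11.6,2.3,8.4,0.2],
])

```text
t: 18.68
tcp_pos: [0.5874, 0.1871, 0.1215]
eef_rot: [-2.001, -2.416, 0.007]
force: [-0.5, -0.4, 0.6]
width: 0.603
```

```bash
python3 look.py j wrist;python3 fit.py pole0 wrist 0.012 0.04;  python3 go.py 0.585 0.188 0.005 10.5
```

```text
mask 0.74 (array([584.9, 188.9]), array([179. ,  25.6]), np.float64(-80.0), 4341, np.float64(0.0231))
mask 0.73 None
mask 0.63 (array([751.2, 330.8]), array([109.4,  26.4]), np.float64(72.3), 3639, np.float64(0.0225))
pin [0.5833, 0.1847, 0.0152] 0.87
pin [0.7625, 0.3674, 0.0097] 0.81
t 18.88 tcp [0.5885 0.1872 0.1232] yaw_y 10.7 w 0.6 j6 0.0 F [-0.9 -0.3  0. ]
rot [-0.003 -0.     0.003] shift cm [ 0.14 -0.29 11.83]
```

View pics/j_wrist.png

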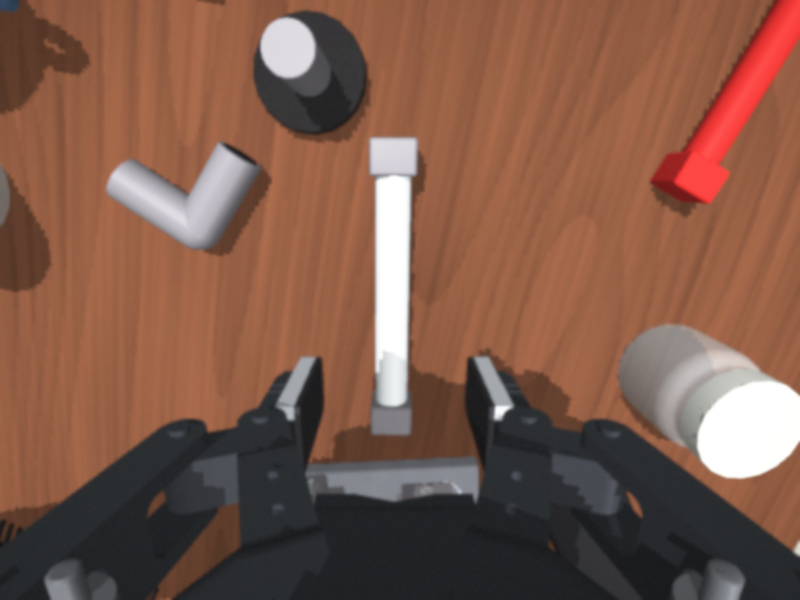

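Request:
arm_command([
  [0,0,0.01,0.2,-0.2,5,0.2],
  [0,0,0.01,0.2,-0.2,9,0.2],
  [0,0,0.01,0.2,-0.2,11.7,0.2],
  [0,0,0.01,0.2,-0.2,11.7,0.2],
  [0,0,0.01,0.2,-0.2,11.7,-1],
  [0,0,0.01,0.2,-0.2,11.7,-1],
  [0,0,0.01,0.2,-0.2,11.7,-1],
  [0,0,0.01,0.2,-0.2,11.7,-1],
  [0,0,0.01,0.2,-0.2,11.7,-1],
], grip_force=80)

```text
t: 20.0
tcp_pos: [0.5867, 0.19, 0.008]
eef_rot: [-2.015, -2.41, 0.001]
force: [-0.6, -1.0, 7.1]
width: 0.198
```

```bash
python3 go.py 0.6475 0.0013 0.13 14.19
```

```text
t 20.0 tcp [0.5867 0.19   0.008 ] yaw_y 10.2 w 0.198 j6 0.01 F [-0.6 -1.   7.1]
rot [-0.001 -0.    -0.07 ] shift cm [-19.64   2.63 -12.21]
```

Request:
arm_command([
  [0,0,0,0,0,-4,-1],
  [0,0,0,0,0,-8,-1],
  [0,0,-0.02,-2,0.4,-12.2,-1],
  [0,0,-0.04,-7,1,-12.2,-1],
  [0,0,-0.07,-12,1.6,-12.2,-1],
  [0,0,-0.07,-17,2.3,-12.2,-1],
  [0,0,-0.07,-19.6,2.6,-12.2,-1],
  [0,0,-0.07,-19.6,2.6,-12.2,-1],
  [0,0,-0.07,-19.6,2.6,-12.2,-1],
  [0,0,-0.07,-19.6,2.6,-12.2,-1],
])

```text
t: 21.25
tcp_pos: [0.6453, 0.0027, 0.127]
eef_rot: [-1.925, -2.477, 0.005]
force: [0.2, 0.7, -0.5]
width: 0.197
```

```bash
python3 held.py; python3 go.py 0.6476 0.0013 0.09 14.19
```

```text
0 1456 y -24.9 24.9 z top [-42.9 -38.2 -16.8]
10 1714 y -22.6 21.6 z top [-44.4 -40.8 -16.3]
20 713 y -10.0 9.6 z top [-16.6 -16.  -14.5]
30 736 y -9.8 9.4 z top [-16.7 -16.  -14.5]
40 806 y -10.2 9.8 z top [-16.5 -15.9 -14.4]
50 844 y -9.9 9.5 z top [-16.5 -15.9 -14.5]
60 953 y -13.0 12.1 z top [-19.1 -18.1 -15.1]
70 1382 y -13.3 12.5 z top [-20.  -19.5 -18.7]
80 1166 y -13.2 12.3 z top [-20.  -19.5 -18.6]
t 21.3 tcp [0.6454 0.0026 0.127 ] yaw_y 14.3 w 0.198 j6 -0.36 F [-0.5  0.4 -1.1]
rot [-0.005 -0.001  0.002] shift cm [-0.19  0.2   3.7 ]
```

Request:
arm_command([
  [0,0,0,0,0.2,2,-1],
  [0,0,0,0,0.2,3.7,-1],
  [0,0,0,0,0.2,3.7,-1],
  [0,0,0,0,0.2,3.7,-1],
], grip_force=110)

```text
t: 21.8
tcp_pos: [0.6473, 0.002, 0.0895]
eef_rot: [-1.927, -2.476, 0.006]
force: [0.8, 0.1, -0.2]
width: 0.187
```

```bash
python3 look.py k wrist; python3 go.py 0.6476 0.0013 0.044 14.19
```

```text
t 21.85 tcp [0.6477 0.0019 0.0902] yaw_y 14.2 w 0.185 j6 -0.36 F [ 0.2 -0.6 -0.2]
rot [-0.004 -0.001  0.   ] shift cm [-0.06 -0.01  4.62]
```

View pics/k_wrist.png

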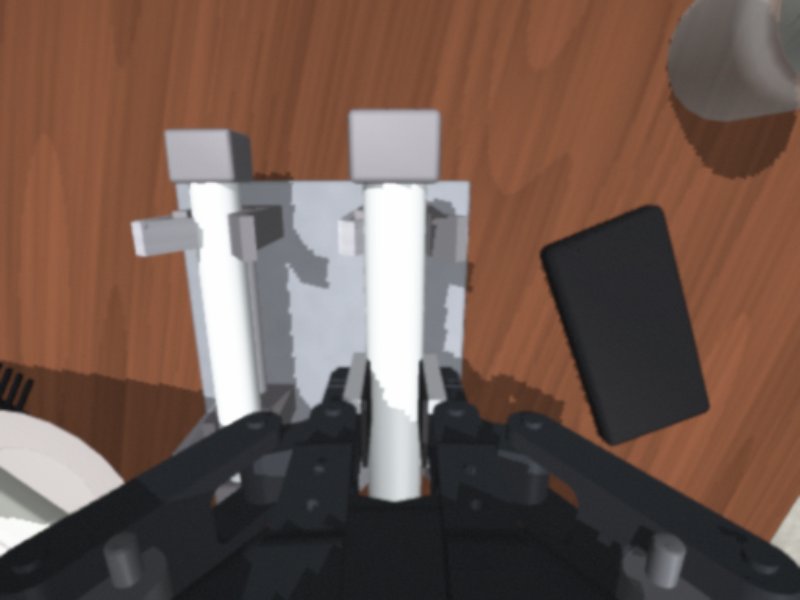

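Request:
arm_command([
  [0,0,0,0,0,1,-1],
  [0,0,0,0,0,2,-1],
  [0,0,0,0,0,2.7,-1],
  [0,0,0,0,0,3.3,-1],
  [0,0,0,0,0,3.8,-1],
  [0,0,0,0,0,4.3,-1],
  [0,0,0,0,0,4.6,-1],
  [0,0,0,0,0,4.6,-1],
  [0,0,0,0,0,4.8,-1],
])

```text
t: 22.98
tcp_pos: [0.6468, 0.002, 0.0448]
eef_rot: [-1.926, -2.475, 0.008]
force: [-10.6, 1.4, 22.1]
width: 0.181
```

```bash
python3 look.py l wrist; python3 go.py 0.6476 0.0013 0.044 14.19; python3 held.py
```

```text
t 23.02 tcp [0.6468 0.002  0.0449] yaw_y 14.2 w 0.186 j6 -0.36 F [-7.9  1.2 15.4]
rot [-0.008 -0.001  0.001] shift cm [-0.08  0.06  0.09]
0 1433 y -24.9 24.9 z top [-43.7 -38.3 -17.7]
10 1694 y -21.9 21.2 z top [-44.4 -40.8 -16.5]
20 711 y -10.0 9.7 z top [-16.5 -15.9 -14.4]
30 739 y -9.8 9.4 z top [-16.7 -15.9 -14.4]
40 2104 y -20.7 25.0 z top [-38.2 -37.1 -28.5]
50 2431 y -20.7 25.0 z top [-38.1 -36.7 -23.2]
60 954 y -13.0 11.7 z top [-18.9 -17.8 -15. ]
70 1378 y -13.4 12.4 z top [-19.9 -19.4 -18.6]
80 1164 y -13.2 12.5 z top [-19.8 -19.4 -18.5]
```

View pics/l_wrist.png

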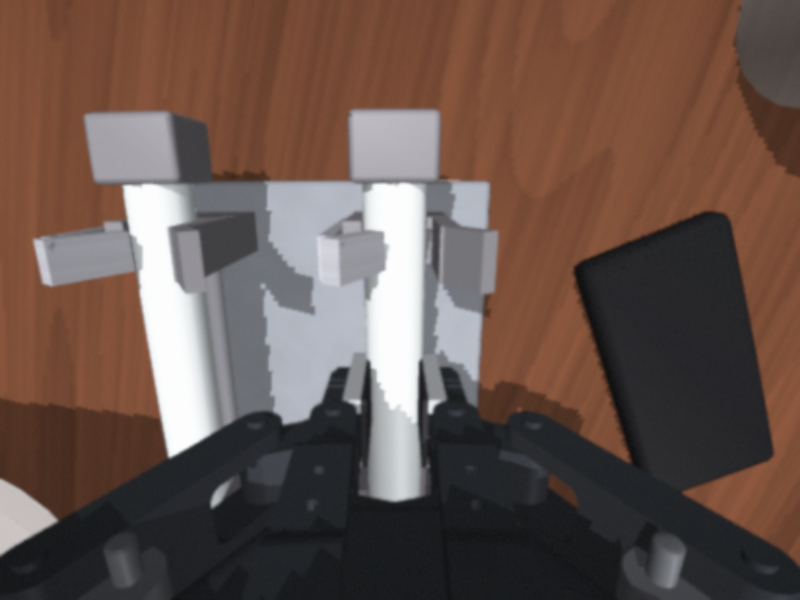

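Request:
arm_command([
  [0,0,0,0,0,0.2,-1],
  [0,0,0,0,0,-0.2,-1],
  [0,0,0,0,0,-0.2,-0.3],
  [0,0,0,0,0,-0.2,-0.3],
  [0,0,0,0,0,-0.2,-0.3],
  [0,0,0,0,0,-4,-0.3],
  [0,0,0,0,0,-8,-0.3],
  [0,0,0,5,0,-13,0.2],
  [0,0,0,8,0,-17,0.2],
  [0,0,0,8,0,-17,0.2],
], grip_force=50)

```text
t: 24.32
tcp_pos: [0.6305, 0.0817, 0.2178]
eef_rot: [1.924, 2.479, 0.004]
force: [-0.5, -0.2, 0.1]
width: 0.597
```

```bash
python3 look.py m wrist; python3 rackchk.py;  python3 go.py 0.46 0.27 0.25 14
```

```text
rod -38.6 -90 109 x [ 5.5 13.6] Y -89.0 -70.0 ztop 64.1
rod -38.6 10 332 x [-8.3 10.3] Y 10.0 40.0 ztop 61.3
rod -38.6 60 125 x [-8.3 10.4] Y 60.0 69.0 ztop 61.1
rod -38.6 70 507 x [-11.4  13.6] Y 70.0 90.0 ztop 64.7
jaw -38.6 41 241 nose tip x -3.9 zmax 83.5
rod 37.4 -90 309 x [-12.7  11.8] Y -90.0 -70.0 ztop 64.4
rod 37.4 -69 73 x [-7.6  9.2] Y -69.0 -60.0 ztop 60.9
rod 37.4 -40 335 x [-10.    8.9] Y -40.0 -10.0 ztop 61.1
rod 37.4 10 394 x [-9.6  9.7] Y 10.0 40.0 ztop 61.2
rod 37.4 60 113 x [-9.2  9.3] Y 60.0 69.0 ztop 61.7
rod 37.4 70 455 x [-12.2  12.3] Y 70.0 89.0 ztop 64.8
jaw 37.4 -59 194 nose tip x -4.8 zmax 83.0
jaw 37.4 41 216 nose tip x -3.7 zmax 83.8
t 24.43 tcp [0.6284 0.0798 0.2122] yaw_y 14.3 w 0.598 j6 -0.24 F [-0.2 -0.2 -0.7]
rot [-0.004 -0.     0.005] shift cm [ 22.58 -11.65  -3.72]
```

View pics/m_wrist.png

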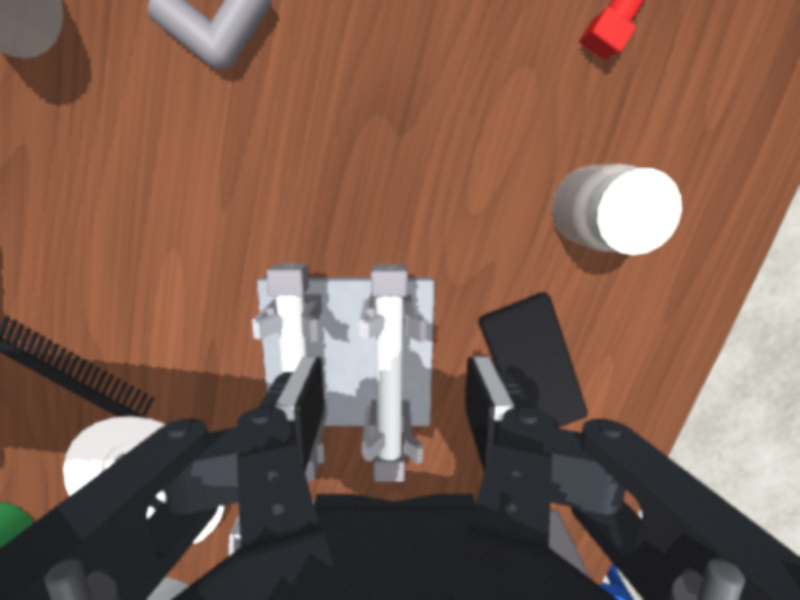

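Request:
arm_command([
  [0,0,0.06,5,-2,-1.5,0.2],
  [0,0,0.12,10,-4,-3,0.2],
  [0,0,0.18,15,-6,-5,0.2],
  [0,0,0.24,20,-7.5,-7,0.2],
  [0,0,0.24,25,-9,-7,0.2],
  [0,0,0.24,27.5,-9.5,-7,0.2],
  [0,0,0.24,27.5,-9.5,-7,0.2],
  [0,0,0.24,27.5,-9.5,-7,0.2],
])

```text
t: 25.42
tcp_pos: [0.4693, 0.3217, 0.281]
eef_rot: [-2.211, -2.226, 0.01]
force: [-0.5, 0.1, 0.5]
width: 0.601
```

```bash
python3 wl.py el1 0.36 0.64 0.16 0.5 wrist;  python3 go.py 0.46 0.27 0.25 14; for n in elbow0 foot0; do python3 fit.py $n wrist 0.008 0.08; done
```

```text
t 25.48 tcp [0.4696 0.3215 0.2814] yaw_y 0.4 w 0.603 j6 0.46 F [0.3 0.9 0.4]
rot [-0.007  0.001 -0.238] shift cm [-5.14 -0.97  3.15]
mask 0.86 (array([549.3, 412.3]), array([64.3, 63.2]), np.float64(-19.3), 1326, np.float64(0.0249))
mask 0.81 (array([455.8, 233.1]), array([64.1, 61.5]), np.float64(-22.8), 948, np.float64(0.0248))
mask 0.55 (array([432.2, 371. ]), array([64.1, 63.2]), np.float64(84.1), 1265, np.float64(0.025))
pin [0.4283, 0.3708, 0.0151] 0.71
pin [0.5477, 0.4094, 0.0133] 0.68
pin [0.6482, 0.0016, 0.0458] 0.6
pin [0.3062, 0.2056, 0.0032] 0.37
mask 0.89 (array([517.3, 301.6]), array([59.1, 58.9]), np.float64(0.9), 1174, np.float64(0.0132))
pin [0.5231, 0.2975, -0.0009] 0.6
```

View pics/el1_w.png

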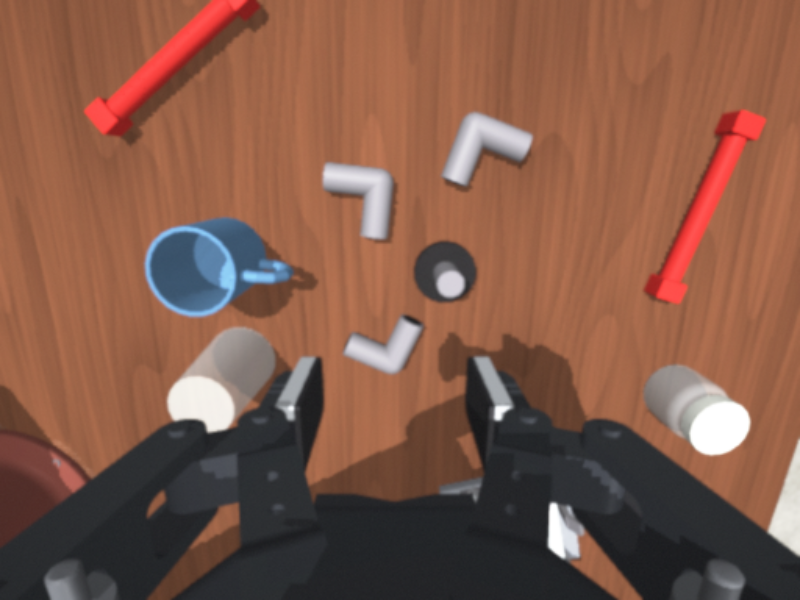

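View pics/el1_o.png

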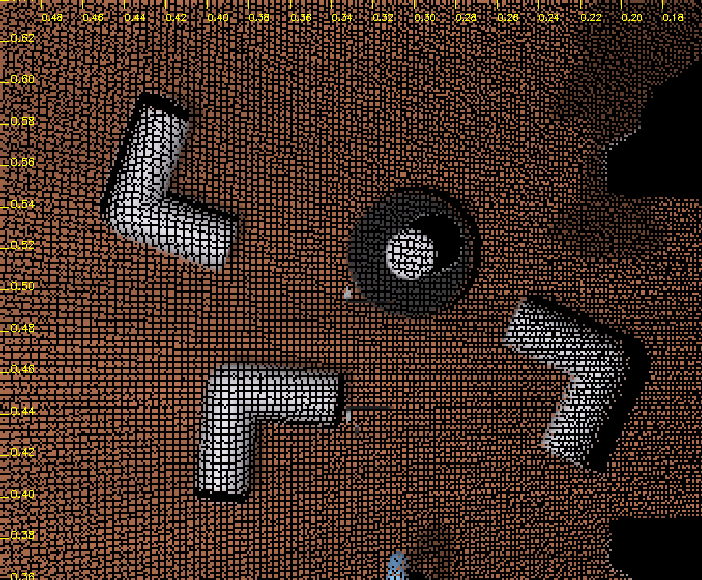

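```bash
cat > elb.py <<'E'
import sys
from h import *
from scipy.optimize import minimize
def fitL(pts,c0,verbose=True):
    q=pts[:,:2]*1000-np.array(c0)*1000; S=2; N=160
    M=np.zeros((N*S,N*S),np.uint8); ij=((q+N/2)*S).astype(int); ok=((ij>=0)&(ij<N*S)).all(1); M[ij[ok,1],ij[ok,0]]=255
    M=cv2.morphologyEx(M,cv2.MORPH_CLOSE,np.ones((9,9),np.uint8))
    L=np.array([[-33,-33],[30,-33],[30,-7],[-7,-7],[-7,30],[-33,30]],float)
    def cost(p):
        th=p[2]; Rm=np.array([[np.cos(th),-np.sin(th)],[np.sin(th),np.cos(th)]]); Q=(L@Rm.T+p[:2]+N/2)*S
        B=np.zeros_like(M); cv2.fillPoly(B,[np.round(Q*16).astype(np.int32)],255,shift=4)
        return -np.logical_and(B,M).sum()/max(1,np.logical_or(B,M).sum())
    best=None
    m=q.mean(0)
    for th in np.arange(0,2*np.pi,np.pi/12):
        r=minimize(cost,[m[0]+8*np.cos(th+np.pi/4),m[1]+8*np.sin(th+np.pi/4),th],method="Nelder-Mead",options=dict(initial_simplex=[[m[0]+8*np.cos(th+np.pi/4)+a,m[1]+8*np.sin(th+np.pi/4)+b,th+c] for a,b,c in ((0,0,0),(6,0,0),(0,6,0),(0,0,.2))],maxiter=120))
        if best is None or r.fun<best.fun: best=r
    p=best.x; return np.array(c0)+p[:2]/1000,p[2],-best.fun
if __name__=="__main__":
    im=cap("wrist"); P=cloud(im).reshape(-1,3)
    for a in sys.argv[1:]:
        x,y=map(float,a.split(","))
        k=np.isfinite(P[:,0])&(np.hypot(P[:,0]-x,P[:,1]-y)<0.055)&(P[:,2]>0.008)&(P[:,2]<0.035)
        o,th,iou=fitL(P[k],(x,y))
        e=np.array([np.cos(th),np.sin(th)]); f=np.array([-e[1],e[0]])
        cor=o-0.02*e-0.02*f
        print("origin",o.round(4),"x-arm dir deg",np.degrees(th).round(1)%360,"IoU",round(iou,2),"corner",cor.round(4),
          "grip on x-arm",(cor+.034*e).round(4),"on y-arm",(cor+.034*f).round(4))
E
python3 elb.py 0.549,0.412 0.456,0.233 0.432,0.371
```

```text
origin [0.5497 0.4102] x-arm dir deg 249.5 IoU 0.91 corner [0.538 0.436] grip on x-arm [0.526  0.4041] on y-arm [0.5698 0.4241]
origin [0.4553 0.2355] x-arm dir deg 63.6 IoU 0.86 corner [0.4643 0.2087] grip on x-arm [0.4794 0.2392] on y-arm [0.4339 0.2238]
origin [0.4305 0.3698] x-arm dir deg 173.1 IoU 0.92 corner [0.4527 0.3873] grip on x-arm [0.419  0.3913] on y-arm [0.4486 0.3535]
```

```bash
python3 go.py 0.4794 0.2392 0.10 -26.4
```

```text
t 25.82 tcp [0.4694 0.3225 0.2828] yaw_y 0.4 w 0.6 j6 0.46 F [-0.4 -0.1 -0.7]
rot [-0.005  0.001  0.468] shift cm [-8.33  1.03 18.27]
```

Request:
arm_command([
  [0,0,0.17,-2.5,0.3,5,0.2],
  [0,0,0.34,-5,0.6,10,0.2],
  [0,0,0.468,-7,1,15,0.2],
  [0,0,0.468,-8.3,1,18.2,0.2],
  [0,0,0.468,-8.3,1,18.2,0.2],
  [0,0,0.468,-8.3,1,18.2,0.2],
  [0,0,0.468,-8.3,1,18.2,0.2],
])

```text
t: 26.7
tcp_pos: [0.4805, 0.2409, 0.1033]
eef_rot: [-2.668, -1.657, 0.0]
force: [0.2, -0.6, 0.1]
width: 0.598
```

```bash
python3 look.py n wrist; python3 elb.py 0.455,0.2355;python3 go.py 0.4794 0.2392 0.005 -26.4
```

```text
origin [0.4557 0.2344] x-arm dir deg 65.6 IoU 0.84 corner [0.4657 0.208 ] grip on x-arm [0.4797 0.2389] on y-arm [0.4347 0.222 ]
t 26.8 tcp [0.48   0.2407 0.1026] yaw_y -26.3 w 0.599 j6 0.78 F [ 0.4 -0.1  0.7]
rot [-0.002  0.     0.001] shift cm [-0.16  0.04  9.76]
```

View pics/n_wrist.png

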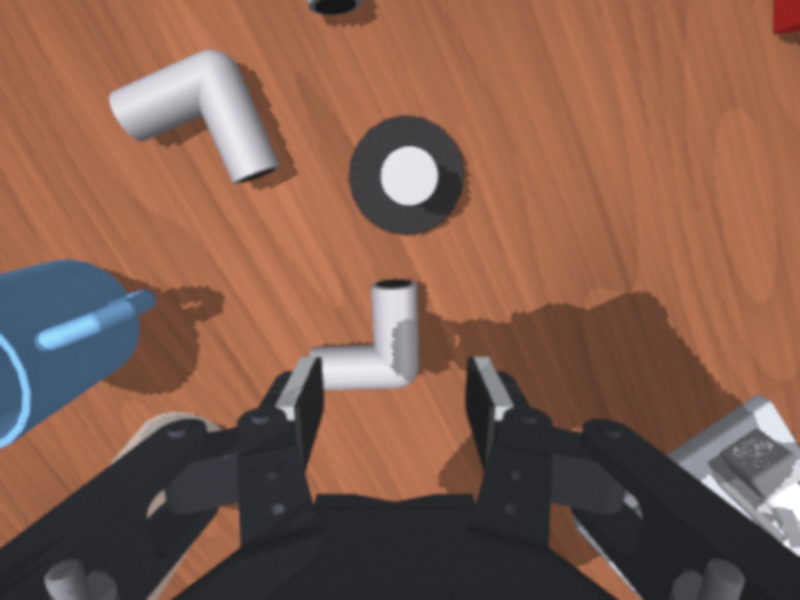

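Request:
arm_command([
  [0,0,0,-0.15,0,4,0.2],
  [0,0,0,-0.15,0,8,0.2],
  [0,0,0,-0.15,0,9.7,0.2],
  [0,0,0,-0.15,0,9.7,0.2],
  [0,0,0,-0.15,0,9.7,-1],
  [0,0,0,-0.15,0,9.7,-1],
  [0,0,0,-0.15,0,9.7,-1],
  [0,0,0,-0.15,0,9.7,-1],
], grip_force=50)

```text
t: 27.8
tcp_pos: [0.4797, 0.2392, 0.006]
eef_rot: [-2.668, -1.656, 0.0]
force: [-0.8, 0.1, 6.3]
width: 0.28
```

```bash
cat > tin.py <<'E'
import sys,math
# tin.py xt yt (mm): world
a=math.radians(6.3); x,y=map(float,sys.argv[1:3]); print(0.6195+(x*math.cos(a)-y*math.sin(a))/1000, -0.244+(x*math.sin(a)+y*math.cos(a))/1000)
E
python3 tin.py -8 -11;python3 tin.py 30 11; python3 go.py 0.6128 -0.2558 0.13 6.3
```

```text
0.6127553897783601 -0.2558114449987353
0.648111751241654 -0.22977440015726167
t 27.8 tcp [0.4797 0.2392 0.006 ] yaw_y -26.4 w 0.28 j6 0.78 F [-0.8  0.1  6.3]
rot [-0.001 -0.001 -0.57 ] shift cm [-38.43  33.89 -12.47]
```

Request:
arm_command([
  [0,0,0,0,0,-6,-1],
  [0,0,0,0,0,-12,-1],
  [0,0,-0.08,-4.5,4,-12.5,-1],
  [0,0,-0.16,-9,8,-12.5,-1],
  [0,0,-0.24,-13.5,12,-12.5,-1],
  [0,0,-0.32,-18,16,-12.5,-1],
  [0,0,-0.4,-22.5,20,-12.5,-1],
  [0,0,-0.48,-27,24,-12.5,-1],
  [0,0,-0.57,-31.5,28,-12.5,-1],
  [0,0,-0.57,-35.5,31.5,-12.5,-1],
  [0,0,-0.57,-38.4,33.9,-12.5,-1],
  [0,0,-0.57,-38.4,33.9,-12.5,-1],
])

```text
t: 29.3
tcp_pos: [0.6116, -0.2586, 0.1283]
eef_rot: [-2.098, -2.334, 0.006]
force: [0.6, 1.3, -0.1]
width: 0.287
```

```bash
python3 look.py o wrist;  python3 go.py 0.6128 -0.2558 0.01 6.3
```

```text
t 29.35 tcp [ 0.6114 -0.2569  0.128 ] yaw_y 6.2 w 0.281 j6 -0.62 F [ 0.4  0.5 -0.5]
rot [-0.005 -0.001 -0.002] shift cm [ 0.09  0.21 11.8 ]
```

View pics/o_wrist.png

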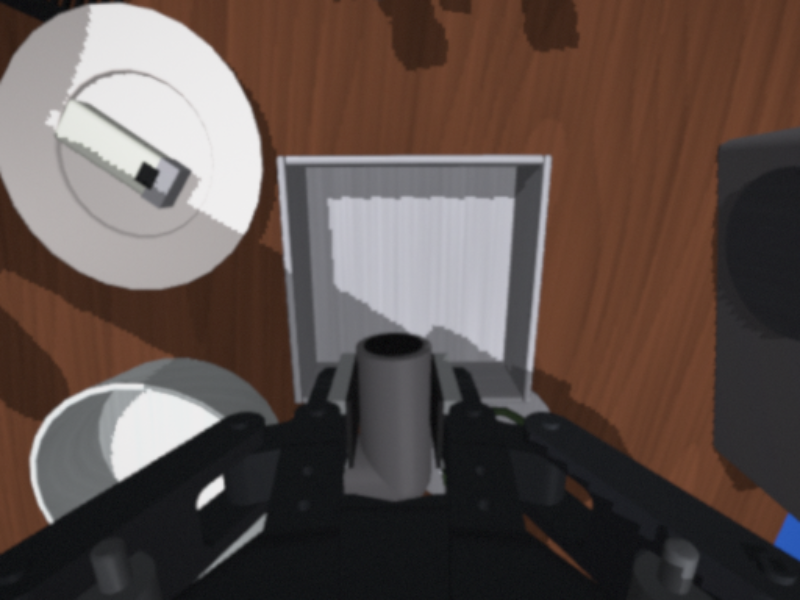

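Request:
arm_command([
  [0,0,0,0.1,0.2,4,-1],
  [0,0,0,0.1,0.2,8,-1],
  [0,0,0,0.1,0.2,10.5,-1],
  [0,0,0,0.1,0.2,11.5,-1],
  [0,0,0,0.1,0.2,11.5,-0.15],
  [0,0,0,0.1,0.2,11.5,-0.15],
  [0,0,0,0.1,0.2,11.5,-0.15],
  [0,0,0,0.1,0.2,6,-0.15],
  [0,0,0,0.1,0.2,0,-0.15],
  [0,0,0,4,0.2,-8,0.2],
  [0,0,0,6,0.2,-14,0.2],
  [0,0,0,6,0.2,-14,0.2],
])

```text
t: 30.85
tcp_pos: [0.6092, -0.1958, 0.275]
eef_rot: [2.092, 2.337, -0.001]
force: [0.7, -0.9, 1.1]
width: 0.597
```

```bash
python3 wl.py p 0.53 0.71 -0.34 -0.14;  python3 go.py 0.47 0.36 0.22 6.3; cat > see.py <<'E'
from h import *
for c in ('scene','side'):
  cap(c)
  for n in ('elbow0','foot0','pole0'):
    print(c,n,[(np.round(x['position'],3).tolist(),round(x['confidence'],2)) for x in bot.pinpoint(n,c)])
E
python3 see.py; python3 look.py p scene side
```

```text
t 30.9 tcp [ 0.6101 -0.1954  0.2776] yaw_y 6.4 w 0.598 j6 -0.54 F [ 1.  -0.8  3.2]
rot [0.006 0.005 0.002] shift cm [56.79 -7.78  5.41]
scene elbow0 [([0.437, 0.372, 0.015], 0.64), ([0.551, 0.414, 0.011], 0.45)]
scene foot0 [([0.514, 0.306, 0.0], 0.6)]
scene pole0 [([0.761, 0.366, 0.011], 0.77), ([0.576, -0.016, 0.052], 0.63), ([0.268, 0.496, 0.012], 0.58), ([0.65, 0.007, 0.048], 0.5)]
side elbow0 [([0.428, 0.369, 0.014], 0.92), ([0.55, 0.408, 0.016], 0.82), ([0.773, 0.169, -0.0], 0.48), ([0.447, -0.189, 0.004], 0.43)]
side foot0 [([0.521, 0.303, 0.001], 0.74), ([0.367, -0.092, -0.001], 0.34)]
side pole0 [([0.573, -0.02, 0.052], 0.65), ([0.271, 0.497, 0.013], 0.64), ([0.758, 0.363, 0.014], 0.57), ([0.648, 0.003, 0.048], 0.48)]
```

View pics/p_w.png

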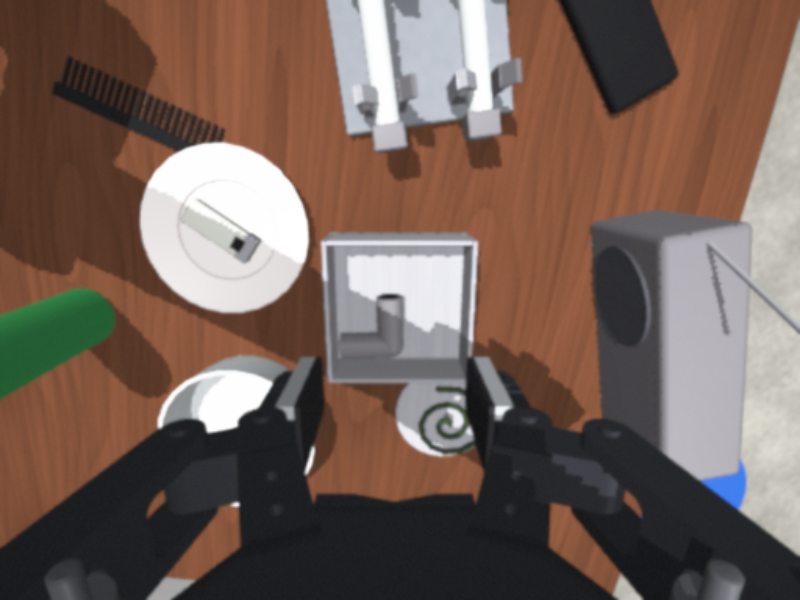

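View pics/p_scene.png

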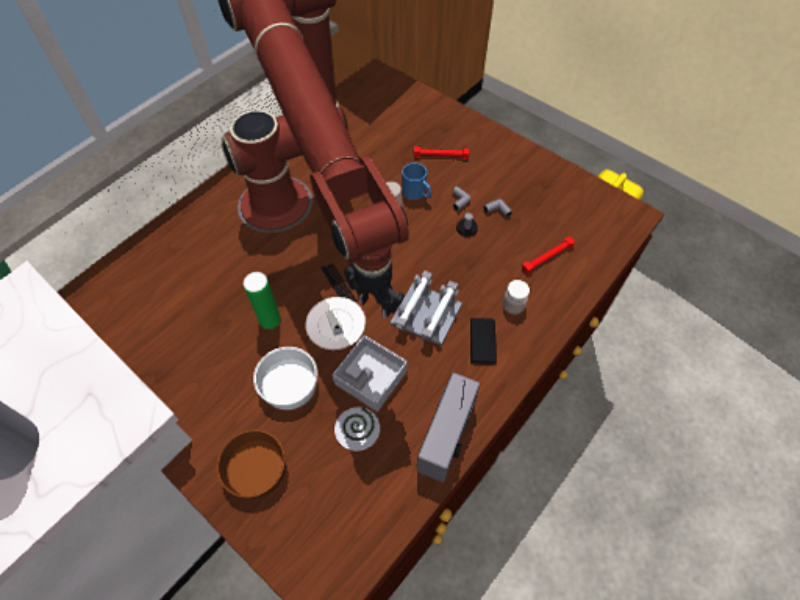

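```bash
python3 go.py 0.5698 0.4241 0.12 69.5
```

```text
t 31.4 tcp [ 0.6073 -0.1963  0.2666] yaw_y 6.3 w 0.599 j6 -0.54 F [ 0.4  0.8 -0.1]
rot [-0.006 -0.005 -1.103] shift cm [62.05  3.16 14.73]
```

Request:
arm_command([
  [0,0,-0.1,6,0,1,0.2],
  [0,0,-0.2,12,0.5,3,0.2],
  [0,0,-0.3,18,1,5,0.2],
  [0,0,-0.4,24,1.3,7,0.2],
  [0,0,-0.5,30,1.6,8,0.2],
  [0,0,-0.6,36,2,9,0.2],
  [0,0,-0.72,42,2.3,10,0.2],
  [0,0,-0.84,48,2.6,11,0.2],
  [0,0,-0.97,54,2.9,12,0.2],
  [0,0,-1.103,59,3.1,13,0.2],
  [0,0,-1.103,62,3.1,13.5,0.2],
  [0,0,-1.103,62,3.1,13.5,0.2],
])

```text
t: 32.9
tcp_pos: [0.5687, 0.4251, 0.1316]
eef_rot: [-0.553, -3.086, 0.004]
force: [-0.5, -1.5, -0.2]
width: 0.597
```

```bash
python3 look.py q wrist; python3 elb.py 0.5497,0.4102;python3 go.py 0.5698 0.4241 0.006 69.5
```

```text
origin [0.5504 0.4105] x-arm dir deg 249.5 IoU 0.93 corner [0.5387 0.4362] grip on x-arm [0.5267 0.4044] on y-arm [0.5705 0.4243]
t 33.0 tcp [0.5697 0.4231 0.1326] yaw_y 69.5 w 0.598 j6 -0.68 F [ 0.5 -0.5  0.6]
rot [-0.003 -0.005  0.   ] shift cm [-0.03  0.14 12.66]
```

View pics/q_wrist.png

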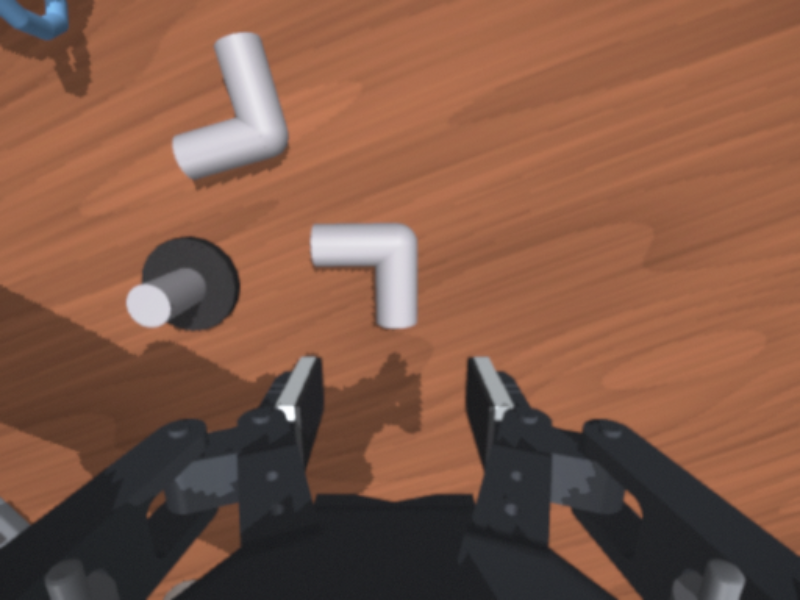

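Request:
arm_command([
  [0,0,0,-0.1,0.1,5,0.2],
  [0,0,0,-0.1,0.1,10,0.2],
  [0,0,0,-0.1,0.1,12.6,0.2],
  [0,0,0,-0.1,0.1,12.6,0.2],
  [0,0,0,-0.1,0.1,12.6,-1],
  [0,0,0,-0.1,0.1,12.6,-1],
  [0,0,0,-0.1,0.1,12.6,-1],
  [0,0,0,-0.1,0.1,12.6,-1],
], grip_force=50)

```text
t: 34.0
tcp_pos: [0.5724, 0.4247, 0.0102]
eef_rot: [-0.559, -3.091, -0.002]
force: [0.4, -1.7, 7.0]
width: 0.277
```

```bash
python3 go.py 0.6481 -0.2298 0.13 6.3
```

```text
t 34.0 tcp [0.5724 0.4247 0.0102] yaw_y 69.5 w 0.277 j6 -0.68 F [ 0.4 -1.7  7. ]
rot [ 0.    -0.002  1.103] shift cm [-29.99 -58.64 -12.07]
```

Request:
arm_command([
  [0,0,0,0,0,-5,-1],
  [0,0,0,0,0,-10,-1],
  [0,0,0.1,-2.7,-5.2,-12.5,-1],
  [0,0,0.2,-5.4,-10.5,-12.5,-1],
  [0,0,0.3,-8,-15.7,-12.5,-1],
  [0,0,0.42,-10.7,-21,-12.5,-1],
  [0,0,0.54,-13.4,-26.2,-12.5,-1],
  [0,0,0.66,-16.1,-31.5,-12.5,-1],
  [0,0,0.78,-18.8,-36.7,-12.5,-1],
  [0,0,0.9,-21.5,-42,-12.5,-1],
  [0,0,1,-24.2,-47.3,-12.5,-1],
  [0,0,1.103,-27,-52.7,-12.5,-1],
])

```text
t: 35.5
tcp_pos: [0.6394, -0.1658, 0.1324]
eef_rot: [-2.098, -2.335, 0.005]
force: [0.6, 0.0, 0.1]
width: 0.28
```

```bash
python3 go.py 0.6481 -0.2298 0.13 6.3
```

```text
t 35.5 tcp [ 0.6394 -0.1658  0.1324] yaw_y 6.1 w 0.28 j6 -0.47 F [0.6 0.  0.1]
rot [-0.004 -0.    -0.003] shift cm [-6.46  0.18  0.24]
```

Request:
arm_command([
  [0,0,0,-4,0.2,0,-1],
  [0,0,0,-6.5,0.2,0,-1],
  [0,0,0,-6.5,0.2,0,-1],
  [0,0,0,-6.5,0.2,0,-1],
])

```text
t: 36.0
tcp_pos: [0.6485, -0.2271, 0.1318]
eef_rot: [-2.092, -2.338, 0.005]
force: [0.3, 0.2, -0.3]
width: 0.278
```

```bash
python3 look.py r wrist; python3 go.py 0.6481 -0.2298 0.016 6.3
```

```text
t 36.05 tcp [ 0.6485 -0.2269  0.1318] yaw_y 6.4 w 0.278 j6 -0.56 F [ 0.5  0.4 -0.7]
rot [-0.005 -0.001  0.002] shift cm [-2.900e-01 -1.000e-02  1.158e+01]
```

View pics/r_wrist.png

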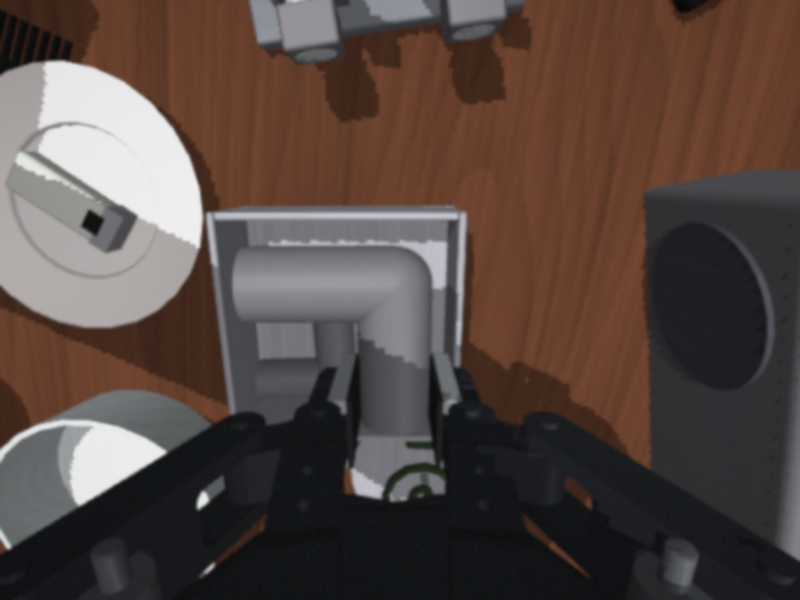

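Request:
arm_command([
  [0,0,0,-0.2,-0.05,4,-1],
  [0,0,0,-0.2,-0.05,8,-1],
  [0,0,0,-0.2,-0.05,9.5,-1],
  [0,0,0,-0.2,-0.05,9.5,-1],
  [0,0,0,-0.2,-0.05,9.5,-0.25],
  [0,0,0,-0.2,-0.05,9.5,-0.25],
  [0,0,0,-0.2,-0.05,9.5,-0.25],
  [0,0,0,-0.2,-0.05,5,-0.25],
  [0,0,0,-0.2,-0.05,0,-0.25],
  [0,0,0,3,0,-8,0.2],
  [0,0,0,5,0,-13,0.2],
  [0,0,0,5,0,-13,0.2],
])

```text
t: 37.55
tcp_pos: [0.6459, -0.1785, 0.2695]
eef_rot: [2.09, 2.337, 0.001]
force: [0.4, -0.9, 0.7]
width: 0.604
```

```bash
python3 look.py s wrist; python3 go.py 0.419 0.3913 0.12 83.1;python3 see.py
```

```text
t 37.6 tcp [ 0.6456 -0.1783  0.2687] yaw_y 6.4 w 0.6 j6 -0.49 F [ 1.6 -0.5  2. ]
rot [ 0.     0.006 -1.339] shift cm [ 59.18 -16.25  14.59]
scene elbow0 [([0.59, -0.268, 0.013], 0.52), ([0.627, -0.218, 0.019], 0.51), ([0.431, 0.372, 0.015], 0.48)]
scene foot0 [([0.516, 0.304, -0.001], 0.62), ([0.646, 0.003, 0.049], 0.2)]
scene pole0 [([0.761, 0.367, 0.011], 0.7), ([0.648, -0.0, 0.051], 0.54), ([0.267, 0.493, 0.012], 0.46), ([0.574, -0.015, 0.05], 0.4)]
side elbow0 [([0.594, -0.27, 0.019], 0.62), ([0.304, -0.295, -0.001], 0.62), ([0.428, 0.368, 0.014], 0.57), ([0.572, -0.016, 0.055], 0.25)]
side foot0 [([0.518, 0.3, 0.002], 0.87)]
side pole0 [([0.758, 0.363, 0.017], 0.79), ([0.651, 0.005, 0.048], 0.63), ([0.575, -0.02, 0.056], 0.48)]
```

View pics/s_wrist.png

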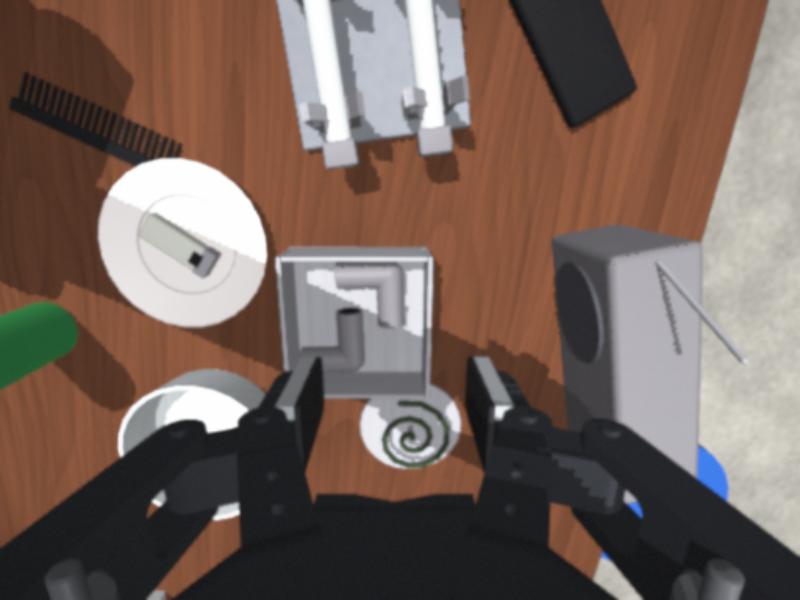

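```bash
python3 go.py 0.4486 0.3535 0.13 -6.9; python3 tin.py 8 0
```

```text
t 38.0 tcp [ 0.643  -0.179   0.2596] yaw_y 6.3 w 0.599 j6 -0.49 F [-0.3  0.2  0.5]
rot [-0.008 -0.001  0.23 ] shift cm [ 55.03 -13.4   13.17]
0.6274516876436415 -0.24312212551127163
```

Request:
arm_command([
  [0,0,0.02,6,-1.4,1,0.2],
  [0,0,0.04,12,-2.8,3,0.2],
  [0,0,0.06,18,-4.3,5,0.2],
  [0,0,0.08,24,-5.8,7,0.2],
  [0,0,0.1,30,-7.3,9,0.2],
  [0,0,0.13,36,-8.8,11,0.2],
  [0,0,0.16,42,-10.2,13,0.2],
  [0,0,0.2,48,-11.6,13.2,0.2],
  [0,0,0.23,53,-13,13.2,0.2],
  [0,0,0.23,55,-13.4,13.2,0.2],
  [0,0,0.23,55,-13.4,13.2,0.2],
  [0,0,0.23,55,-13.4,13.2,0.2],
])

```text
t: 39.5
tcp_pos: [0.4496, 0.3523, 0.1303]
eef_rot: [-2.349, -2.082, 0.008]
force: [-0.8, 0.4, -0.2]
width: 0.6
```

```bash
python3 look.py u wrist; python3 elb.py 0.4305,0.3698;python3 go.py 0.4486 0.3535 0.006 -6.9
```

```text
origin [0.4301 0.3695] x-arm dir deg 173.9 IoU 0.94 corner [0.4521 0.3872] grip on x-arm [0.4183 0.3909] on y-arm [0.4485 0.3534]
t 39.6 tcp [0.45   0.352  0.1305] yaw_y -7.0 w 0.599 j6 0.65 F [-0.5 -0.3  0.2]
rot [-0.005  0.001 -0.001] shift cm [ 0.15 -0.09 12.45]
```

View pics/u_wrist.png

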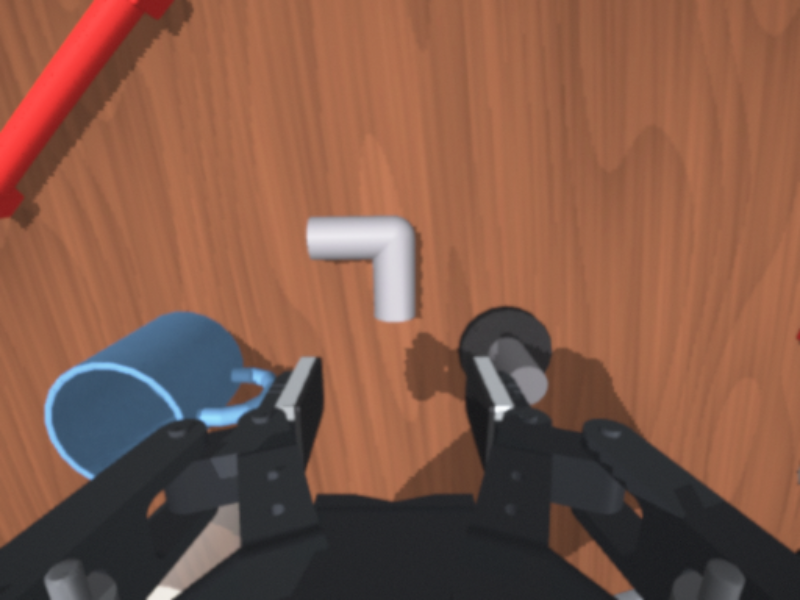

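Request:
arm_command([
  [0,0,0,0.15,-0.1,5,0.2],
  [0,0,0,0.15,-0.1,10,0.2],
  [0,0,0,0.15,-0.1,12.4,0.2],
  [0,0,0,0.15,-0.1,12.4,0.2],
  [0,0,0,0.15,-0.1,12.4,-1],
  [0,0,0,0.15,-0.1,12.4,-1],
  [0,0,0,0.15,-0.1,12.4,-1],
  [0,0,0,0.15,-0.1,12.4,-1],
], grip_force=50)

```text
t: 40.6
tcp_pos: [0.4498, 0.3554, 0.0091]
eef_rot: [-2.349, -2.083, 0.0]
force: [-0.1, -2.1, 6.1]
width: 0.283
```

```bash
python3 go.py 0.6275 -0.2431 0.14 6.3
```

```text
t 40.6 tcp [0.4498 0.3554 0.0091] yaw_y -6.9 w 0.283 j6 0.66 F [-0.1 -2.1  6.1]
rot [-0.001 -0.001 -0.23 ] shift cm [-57.28  24.78 -13.18]
```

Request:
arm_command([
  [0,0,0,0,0,-5,-1],
  [0,0,0,0,0,-10,-1],
  [0,0,-0.02,-5,2.1,-13.2,-1],
  [0,0,-0.04,-10,4.3,-13.2,-1],
  [0,0,-0.06,-15.4,6.6,-13.2,-1],
  [0,0,-0.08,-21,9,-13.2,-1],
  [0,0,-0.1,-26.6,11.4,-13.2,-1],
  [0,0,-0.13,-32.2,13.8,-13.2,-1],
  [0,0,-0.16,-37.8,16.2,-13.2,-1],
  [0,0,-0.19,-43.4,18.6,-13.2,-1],
  [0,0,-0.23,-49,21,-13.2,-1],
  [0,0,-0.23,-54,23.3,-13.2,-1],
])

```text
t: 42.1
tcp_pos: [0.6156, -0.2113, 0.1383]
eef_rot: [-2.094, -2.337, 0.005]
force: [0.9, -0.5, -1.4]
width: 0.276
```

Request:
arm_command([
  [0,0,0,-3,1,0,-1],
  [0,0,0,-3,1,0,-1],
  [0,0,0,-3,1,0,-1],
])

```text
t: 42.48
tcp_pos: [0.6282, -0.2372, 0.1378]
eef_rot: [-2.093, -2.337, 0.005]
force: [-0.3, 0.3, 0.1]
width: 0.279
```

```bash
python3 look.py v wrist; python3 go.py 0.6275 -0.2431 0.046 6.3
```

```text
t 42.52 tcp [ 0.6282 -0.2368  0.1379] yaw_y 6.4 w 0.282 j6 -0.58 F [ 0.1  0.1 -1.3]
rot [-0.005 -0.001  0.001] shift cm [-0.63 -0.09  9.19]
```

View pics/v_wrist.png

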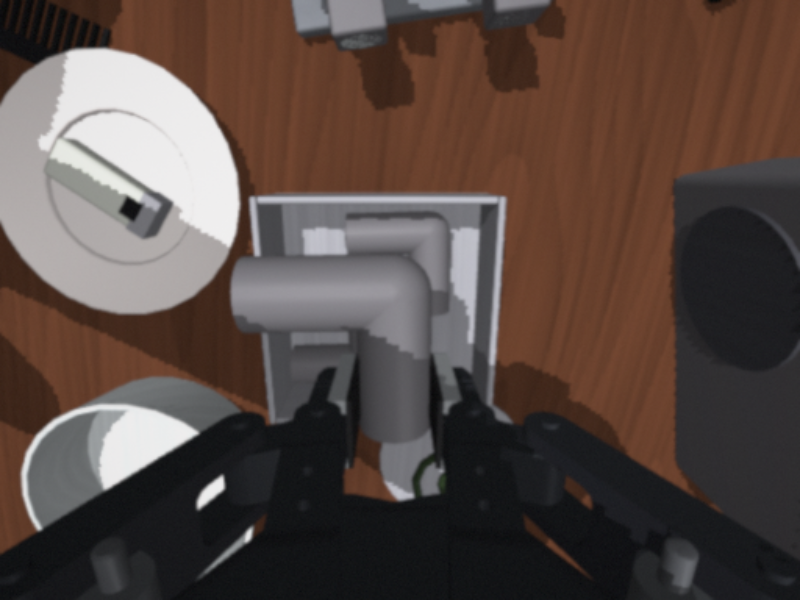

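Request:
arm_command([
  [0,0,0,-0.4,0.2,4,-1],
  [0,0,0,-0.4,0.2,7.5,-1],
  [0,0,0,-0.4,0.2,9,-1],
  [0,0,0,-0.4,0.2,9,-1],
  [0,0,0,-0.4,0.2,9,-0.25],
  [0,0,0,-0.4,0.2,9,-0.25],
  [0,0,0,-0.4,0.2,9,-0.25],
  [0,0,0,-0.4,0.2,5,-0.25],
  [0,0,0,-0.4,0.2,0,-0.25],
  [0,0,0,3,0,-8,0.2],
  [0,0,0,5,0,-13,0.2],
  [0,0,0,5,0,-13,0.2],
])

```text
t: 44.02
tcp_pos: [0.6258, -0.188, 0.2752]
eef_rot: [2.09, 2.337, -0.0]
force: [0.3, -0.3, -0.1]
width: 0.6
```

```bash
python3 look.py w wrist scene; python3 go.py 0.517 0.302 0.13 0;python3 see.py
```

```text
t 44.12 tcp [ 0.6248 -0.1882  0.2713] yaw_y 6.4 w 0.6 j6 -0.52 F [-0.4  0.7 -0.1]
rot [-0.     0.003  0.111] shift cm [49.95 -5.29 14.01]
scene elbow0 [([0.593, -0.269, 0.014], 0.7), ([0.613, -0.244, 0.024], 0.62), ([0.629, -0.219, 0.02], 0.44), ([0.609, -0.007, 0.001], 0.28)]
scene foot0 [([0.515, 0.304, -0.002], 0.45), ([0.302, -0.301, -0.002], 0.34)]
scene pole0 [([0.649, 0.003, 0.048], 0.74), ([0.757, 0.367, 0.009], 0.72), ([0.265, 0.494, 0.01], 0.66), ([0.646, 0.0, 0.052], 0.63), ([0.575, -0.018, 0.052], 0.48)]
side elbow0 [([0.596, -0.27, 0.019], 0.57), ([0.609, -0.244, 0.029], 0.48), ([0.304, 0.315, -0.001], 0.38)]
side foot0 [([0.519, 0.302, 0.0], 0.71)]
side pole0 [([0.762, 0.366, 0.014], 0.93), ([0.27, 0.495, 0.015], 0.83), ([0.572, -0.019, 0.054], 0.61), ([0.648, 0.001, 0.05], 0.53)]
```

View pics/w_wrist.png

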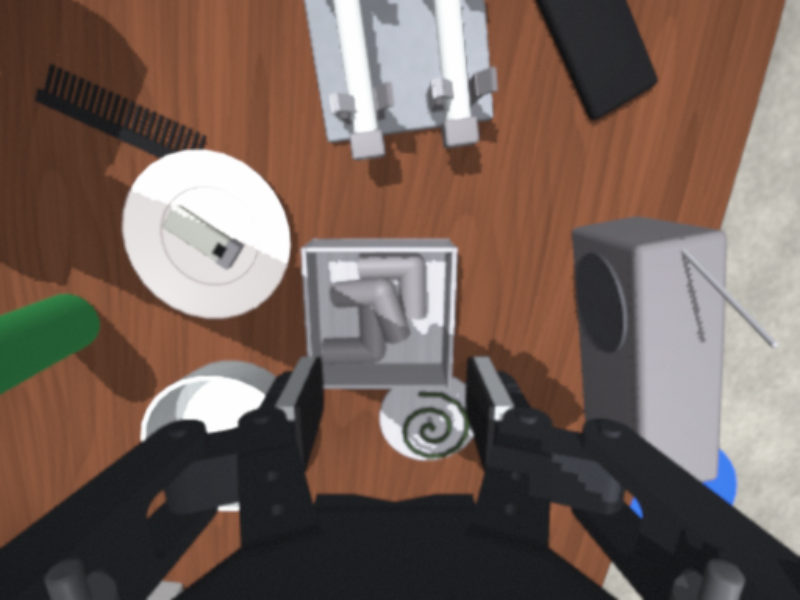

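Request:
arm_command([
  [0,0,0.02,6,-0.6,1,0.2],
  [0,0,0.04,12,-1.2,3,0.2],
  [0,0,0.06,18,-1.9,5,0.2],
  [0,0,0.08,24,-2.5,7,0.2],
  [0,0,0.1,30,-3.2,9,0.2],
  [0,0,0.11,36,-3.8,11,0.2],
  [0,0,0.11,42,-4.4,13,0.2],
  [0,0,0.11,47,-5,13,0.2],
  [0,0,0.11,50,-5.3,13,0.2],
  [0,0,0.11,50,-5.3,13,0.2],
  [0,0,0.11,50,-5.3,13,0.2],
])

```text
t: 45.9
tcp_pos: [0.5157, 0.3022, 0.1381]
eef_rot: [-2.22, -2.219, 0.007]
force: [0.2, -0.3, -0.3]
width: 0.603
```

```bash
python3 look.py x wrist; python3 - <<'E'
from h import *
im=cap("wrist"); P=cloud(im).reshape(-1,3)
k=np.isfinite(P[:,0])&(np.hypot(P[:,0]-.517,P[:,1]-.302)<0.05)
for lo,hi in ((.05,.07),(.008,.018)):
    q=P[k&(P[:,2]>lo)&(P[:,2]<hi)]
    print(len(q),cv2.minEnclosingCircle((q[:,:2]*1000).astype(np.float32)),q[:,2].max())
E
python3 go.py 0.517 0.302 0.022 0
```

```text
632 ((517.4649658203125, 301.70452880859375), 12.269530296325684) 0.0597978284342722
1938 ((517.5987548828125, 301.7643127441406), 30.87680435180664) 0.01776255288058448
t 46.0 tcp [0.516  0.3017 0.1383] yaw_y -0.1 w 0.602 j6 0.41 F [-0.4 -1.   0.2]
rot [-0.005  0.001 -0.002] shift cm [ 0.04  0.16 11.63]
```

View pics/x_wrist.png

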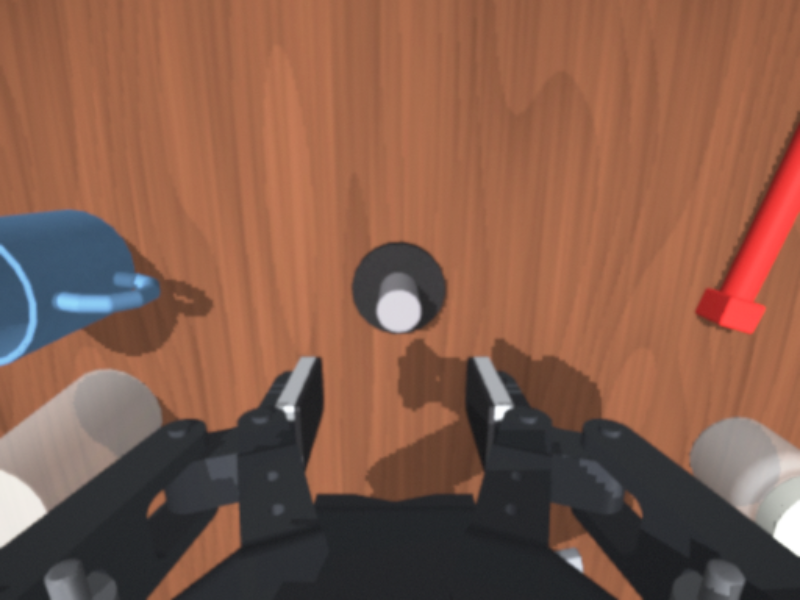

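Request:
arm_command([
  [0,0,0,0,0.15,5,0.2],
  [0,0,0,0,0.15,9,0.2],
  [0,0,0,0,0.15,11.5,0.2],
  [0,0,0,0,0.15,11.5,0.2],
  [0,0,0,0,0.15,11.5,-1],
  [0,0,0,0,0.15,11.5,-1],
  [0,0,0,0,0.15,11.5,-1],
  [0,0,0,0,0.15,11.5,-1],
], grip_force=60)

```text
t: 47.0
tcp_pos: [0.5181, 0.3032, 0.0257]
eef_rot: [-2.22, -2.22, 0.001]
force: [-0.7, -2.5, 6.0]
width: 0.262
```

```bash
python3 go.py 0.474 -0.395 0.15 0
```

```text
t 47.0 tcp [0.5181 0.3032 0.0257] yaw_y 0.0 w 0.262 j6 0.4 F [-0.7 -2.5  6. ]
rot [-0.001 -0.001  0.   ] shift cm [-69.82  -4.43 -12.47]
```

Request:
arm_command([
  [0,0,0,0,0,-5,-1],
  [0,0,0,0,0,-10,-1],
  [0,0,0,-5,-0.3,-12.5,-1],
  [0,0,0,-11,-0.6,-12.5,-1],
  [0,0,0,-17,-1,-12.5,-1],
  [0,0,0,-23,-1.4,-12.5,-1],
  [0,0,0,-29,-1.8,-12.5,-1],
  [0,0,0,-35,-2.2,-12.5,-1],
  [0,0,0,-41,-2.6,-12.5,-1],
  [0,0,0,-47,-3,-12.5,-1],
  [0,0,0,-53,-3.4,-12.5,-1],
  [0,0,0,-59,-3.8,-12.5,-1],
])

```text
t: 48.5
tcp_pos: [0.4787, -0.2889, 0.149]
eef_rot: [-2.22, -2.219, 0.005]
force: [1.2, 1.0, -1.0]
width: 0.262
```

Request:
arm_command([
  [0,0,0,-5.5,-0.4,0,-1],
  [0,0,0,-10.8,-0.6,0,-1],
  [0,0,0,-10.8,-0.6,0,-1],
  [0,0,0,-10.8,-0.6,0,-1],
])

```text
t: 49.0
tcp_pos: [0.4729, -0.3945, 0.1485]
eef_rot: [-2.219, -2.218, 0.005]
force: [-0.2, 0.7, -0.3]
width: 0.265
```

```bash
python3 look.py y wrist; python3 go.py 0.474 -0.395 0.037 0; python3 fit.py bowl wrist 0.045 0.07
```

```text
t 49.05 tcp [ 0.4731 -0.394   0.1486] yaw_y 0.0 w 0.259 j6 -0.81 F [ 0.  -0.1  0.6]
rot [-0.005 -0.001  0.001] shift cm [-0.11  0.15 11.16]
mask 0.91 (array([ 473.1, -383.4]), array([154.3, 135.3]), np.float64(-0.6), 3241, np.float64(0.0547))
mask 0.53 (array([ 593.1, -523.4]), array([18.1,  4.5]), np.float64(-16.6), 91, np.float64(0.0546))
pin [0.4723, -0.394, 0.0016] 0.64
pin [0.5688, -0.5978, -0.0004] 0.62
```

View pics/y_wrist.png

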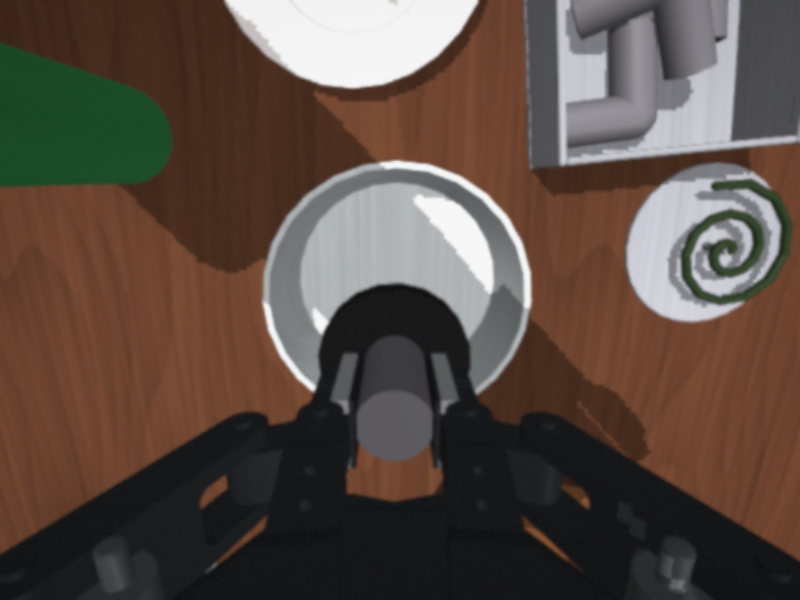

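Request:
arm_command([
  [0,0,0,-0.1,0.1,5,-1],
  [0,0,0,-0.1,0.1,9,-1],
  [0,0,0,-0.1,0.1,11.4,-1],
  [0,0,0,-0.1,0.1,11.4,-1],
  [0,0,0,-0.1,0.1,11.4,-0.1],
  [0,0,0,-0.1,0.1,11.4,-0.1],
  [0,0,0,-0.1,0.1,11.4,-0.1],
  [0,0,0,-0.1,0.1,5,-0.1],
  [0,0,0,-0.1,0.1,0,-0.1],
  [0,0,0,4,0.1,-6,0],
  [0,0,0,9,1,-12,0],
  [0,0,0,9,1,-12,0],
])

```text
t: 50.7
tcp_pos: [0.4849, -0.3045, 0.2735]
eef_rot: [2.218, 2.22, -0.005]
force: [1.0, -0.6, 1.6]
width: 0.502
```

```bash
python3 look.py z wrist scene side; python3 go.py 0.474 -0.395 0.037 0; python3 see.py; python3 - <<'E'
from h import *
ims=[cap(c) for c in ("scene","side","wrist")]
C,Z=grid(ims,0.0,1.0,-0.7,0.7,0.002,zmax=0.2)
C=cv2.resize(C,None,fx=1.14,fy=1.14,interpolation=cv2.INTER_AREA); cv2.imwrite("pics/ortho2.png",C)
E
```

```text
t 50.85 tcp [ 0.484  -0.3052  0.2692] yaw_y 0.1 w 0.497 j6 -0.69 F [ 0.1 -0.  -0.6]
rot [-0.004  0.002  0.001] shift cm [-8.94 -0.91 23.24]
scene elbow0 [([0.625, -0.216, 0.019], 0.71), ([0.614, -0.242, 0.028], 0.65), ([0.592, -0.267, 0.013], 0.43)]
scene foot0 [([0.472, -0.395, 0.004], 0.69)]
scene pole0 [([0.471, -0.393, 0.002], 0.67), ([0.574, -0.014, 0.052], 0.61), ([0.647, 0.003, 0.053], 0.6), ([0.762, 0.366, 0.008], 0.6), ([0.27, 0.495, 0.012], 0.54)]
side elbow0 [([0.594, -0.269, 0.018], 0.45), ([0.61, -0.244, 0.028], 0.41)]
side foot0 [([0.61, -0.244, 0.029], 0.67), ([0.475, -0.395, 0.005], 0.42)]
side pole0 [([0.572, -0.02, 0.056], 0.78), ([0.759, 0.362, 0.011], 0.75), ([0.268, 0.497, 0.015], 0.67), ([0.647, 0.004, 0.048], 0.63)]
```

View pics/z_wrist.png

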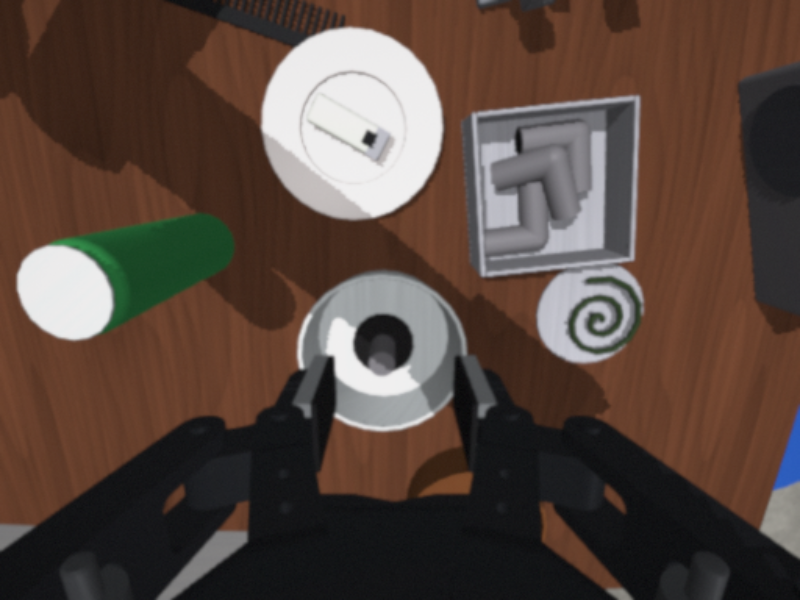

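View pics/ortho2.png

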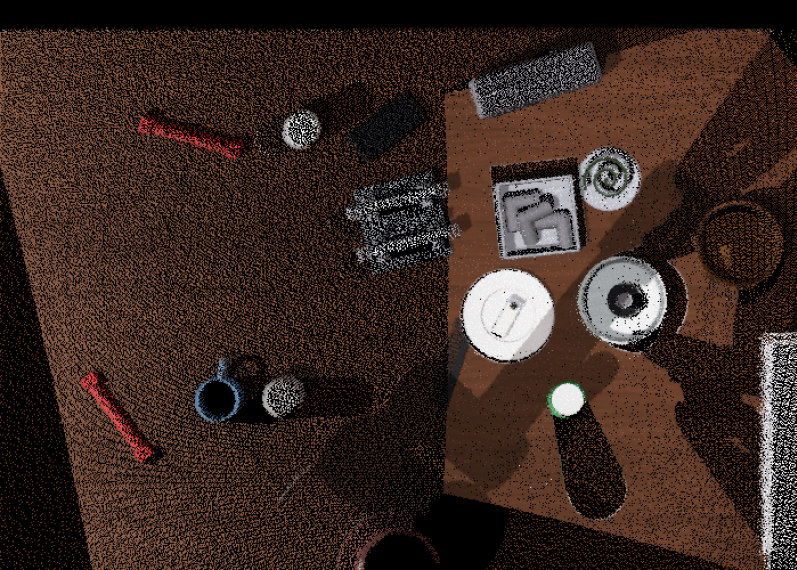

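View pics/z_side.png

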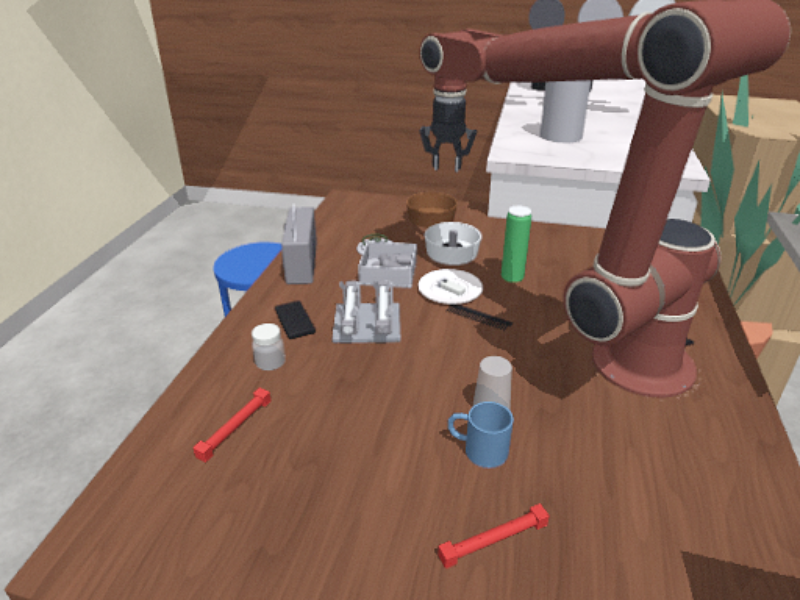

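Request:
arm_command([
  [0,0,-0.1,6,1,1,0],
  [0,0,-0.2,12,3,2,0],
  [0,0,-0.25,18,6,3,0],
  [0,0,-0.25,24,8,4,0],
  [0,0,-0.25,30,10,5,0],
  [0,0,-0.25,35,12,5,0],
  [0,0,-0.25,35,12,5,0],
  [0,0,-0.25,35,12,5,0],
])

```text
t: 52.4
tcp_pos: [0.6035, 0.0449, 0.2181]
eef_rot: [-1.924, -2.479, 0.006]
force: [-0.6, -0.1, -0.5]
width: 0.501
```

```bash
python3 look.py za wrist scene side; python3 go.py 0.474 -0.395 0.037 0; python3 rackchk.py
```

```text
t 52.55 tcp [0.6033 0.0436 0.2183] yaw_y 14.2 w 0.499 j6 -0.3 F [ 0.4  0.1 -0. ]
rot [-0.005 -0.     0.248] shift cm [-39.35 -23.22  18.22]
rod -38.6 -90 292 x [-10.8  13.8] Y -89.0 -70.0 ztop 64.3
rod -38.6 -69 86 x [-6.5 10. ] Y -69.0 -60.0 ztop 60.8
rod -38.6 -40 270 x [-2.8 10.3] Y -40.0 -10.0 ztop 61.5
rod -38.6 10 405 x [-8.4 10.2] Y 10.0 40.0 ztop 61.2
rod -38.6 60 131 x [-8.  10.1] Y 60.0 69.0 ztop 61.4
rod -38.6 70 476 x [-11.3  13.6] Y 70.0 90.0 ztop 64.8
jaw -38.6 41 227 nose tip x -3.8 zmax 84.4
rod 37.4 -90 313 x [-13.   11.4] Y -89.0 -70.0 ztop 64.3
rod 37.4 -69 79 x [-7.8  8.4] Y -69.0 -60.0 ztop 60.9
rod 37.4 -40 359 x [-9.5  9.2] Y -40.0 -10.0 ztop 61.2
rod 37.4 10 409 x [-9.9  9. ] Y 10.0 40.0 ztop 61.2
rod 37.4 60 132 x [-9.8  8.9] Y 60.0 69.0 ztop 61.7
rod 37.4 70 465 x [-13.   12.3] Y 70.0 89.0 ztop 64.9
jaw 37.4 -59 175 nose tip x -4.5 zmax 83.4
jaw 37.4 41 204 nose tip x -3.6 zmax 83.7
```

View pics/za_wrist.png

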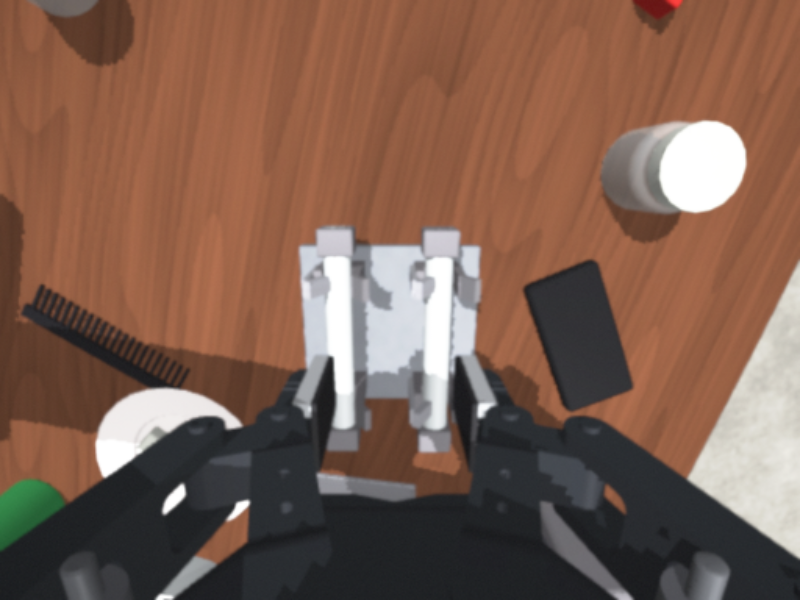

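View pics/za_scene.png

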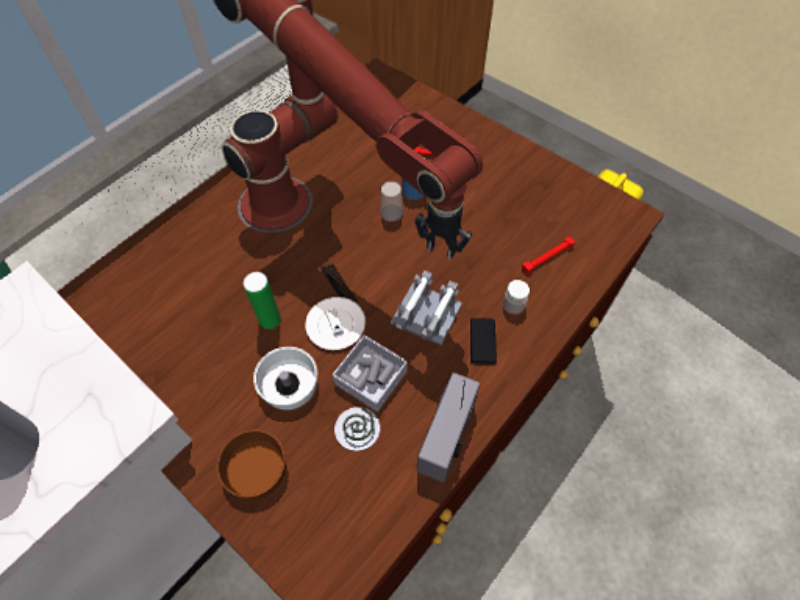

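```bash
python3 -c "
from rig import bot
print(bot.job_done())"
```

```text
the job is handed in; nothing more can be done
None
```

The bed-net frame is put away and the job is handed in, at about t = 53 s of the 210 s limit. The hand-in reports no verdict, so what follows rests on my own last camera checks.

- **Lighter:** it went on the plate before any fitting went into the tin. It lies within 5 mm of the plate's middle, with its top at about 22 mm.
- **Poles:** both sit in the rack clips. They are within about 1 mm across and 1 mm in height, and their ends reach 89–90 mm each way along the clip. Each jaw nose I could see sits where it did when shut and empty, overhanging the rod. In the last picture the gripper hid one nose of clip 0, but an earlier picture taken after seating showed it shut.
- **Elbows:** all three are in the square tin. Two lie flat and the third rests on top of them, with its origin at about 28 mm, well under the 75 mm limit.
- **Foot:** I found only one, and it stands in the middle of the silver pan. No second foot showed in any view, so I took it as absent.
- **Other things:** the bystanders, the red poles and the brown bowl look unmoved, judged from the pictures rather than measured.

No check failed. The only disagreement was 1–2 mm between camera heights and the listed sizes, which is within the stated calibration. The networks also gave a few false low-confidence hits, which I ignored.

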